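# Secure a tube rack on an inclined pipetting stand

### The arm

A 7-joint arm with a two-finger parallel gripper is mounted at the origin on a cart in front of the work surface, level with it; the furniture and walls round the work are solid. World frame = base frame: x ahead of the robot, y to its left, z up, the work surface at z = 0. Lengths are in m, angles in rad, forces in N, time in s.
With the tool pointing down it reaches from about 0.4 to 0.875 m from the base axis. Payload 19.3 kg.
Tool frame: the origin (TCP) lies at the very end of the fingers, on their centre line; the grasp point (between the pads) lies 19 mm behind it; z points along the fingers, y is the line along which they close (so a half turn about z gives the same grasp; the last joint's range is limited). The gripper opens to 85 mm and grips with 20 to 120 N. Pads are 22 mm wide; open, the fingers measure 114 mm over their backs; the gripper's body (76 mm by 85 mm) begins 54 mm behind the grasp point. The pads swing forward as they close: fully open they stand 13 mm farther back than shut.
Start: joints at [-1.224, 0.521, -0.036, 1.599, 0.021, 1.021, -0.113], TCP at [0.253, 0.571, 0.231] pointing down, gripper open.
Joint ranges: [-2.91, 2.91], [-0.3, 2.13], [-1.5, 1.42], [0.17, 2.43], [-1.26, 4.41], [0.16, 1.93], [-2.52, 2.52]. Speed limits (rad/s): [1.89, 1.89, 2.39, 2.39, 3.01, 3.01, 3.01].

### API

Orientations are given as [roll, pitch, yaw] about the fixed x, y, z axes, in that order (R = Rz(yaw) Ry(pitch) Rx(roll)).
In Python, from workcell import bot gives the robot as it stands.
- The arm moves only by the shell command python3 -m crank 'ROWS' [FORCE]. ROWS is a JSON object of lists of equal length, an entry for each row: "travel": the shift along the world's x, y, z in cm, a list of three; "turn": the turn, a rotation vector about the world's x, y, z in degrees, a list of three; "gripper": the closure, from 0 (fully open) to 1 (shut). A call has exactly 5 rows; each row is the pose to reach, as a shift and turn from the pose commanded when the call began; what a row does not reach only later rows make up. A row lasts 1/10 s, in which the tool goes at most 50 mm and 8.59 degrees, less where a joint would pass 70% of its speed; a pose out of reach is approached as far as the arm can. A call with a gripper value outside its range is refused whole. The fingers move at their own pace and stop on an object; FORCE is the grip in N (left out, the last holds). Time passes only in rows, so rows that repeat a pose let the fingers close, or fill a call up. It gives the time, the measured TCP pose, the force, the opening and the grip force at its end, in the units of the state.
- bot.observe(): the state, without advancing time (a new reading comes with each control period).
- bot.grab_frame(name): name is "scene" or "side" or "wrist"; returns a dict with "pixels" (400x640x3 uint8, red, green, blue), "fx", "fy", "cx", "cy" (pixels), "extrinsics" (4x4, takes a point from world to camera coordinates). Camera axes: x right, y down, z forward; pixel columns grow to the right and rows downward; lengths in m; the calibration is good to about 2 mm. A picture is of the moment at which its call begins. There is no depth.
- bot.job_done(): hands the job in; it is judged then, once.
The state is a dict: "clock": time; "qpos": joint angles; "qd": joint speeds; "joint_efforts": joint torques, N m; "position": TCP position; "tool_rot": TCP orientation; "force": force on the tool from outside, world axes, zero at the start; "moment": the same for the moment, N m; "grip_width": finger opening in m; "finger_force": force on a finger pad.
Only numpy, scipy, OpenCV 4.12 (cv2) and the standard library are available. Lean on these libraries where they do the work, as an engineer would, in place of code of your own. Each camera call takes 0.05 s, during which the arm holds its last target. There are 200 camera calls.

### The job

Pick up the loose tube rack from the desk and lay it flat on the inclined bed of the metal pipetting stand, between the low tabs, and let go of it. Then swing the stand's keeper bar over the rack until it snaps past the sprung roller and is fully shut. Leave the other things where they are.

Things in the scene. Friction and masses are not known exactly. Their poses are not given: they have to be found in the camera images.
- loose_rack: Tube rack to be secured: solid block 186 x 58 mm, 43 mm tall (caps to 47), about 0.12 kg, alone on the open desk before the stand (the similar rack under the pipettes, back left, is not meant). Origin: centre of its underside; x along the length, y across the 58 mm width (grasp it so), z up. Either end may go to either side.
- bed: Inclined bed of the fixed pipetting stand: grey metal plate 204 mm wide, 108 mm deep, rising 24 degrees away from the robot. Origin: centre of its upper face, 45 mm above the desk; x up the slope, y left along the width, z out of the plate, leaning to the robot. The rack's underside goes on this face, its length along y, its centre at the origin.
- front_gap (a point): Middle of the gap in the row of tabs at the bed's lower edge, at bed x = -32 mm, y = 0, on the plate. Tabs 12 mm high surround the rack's place: inner faces at bed x = -32 and +33 mm (both rows are open for |y| < 25 mm, so that fingers may pass) and at bed y = -97 and +97 mm.
- keeper_bar (a joint): Keeper bar angle, rad: 0 = fully shut on its end stop, pointing along the bed's +x over the rack; grows as its free end swings to the right (pi/2: along the bed's -y), stop at 2.2. Turns about the bed's z axis; stays where left. From 0.3 to 0.1 its end pushes a sprung roller aside (up to about 10 N at the knob); past 0.09 the roller drives it to 0 and holds it.
- hinge (a point): Point on the bar's hinge axis, at the bar's lower face: 50 mm above the bed at bed x = -48, y = -58 mm, on a 22 mm round post whose pin ends 66 mm above the bed. The bar is flat steel, 16 mm wide, 8 mm thick, 124 mm long overall, and lies 50 to 58 mm above the bed.
- knob (a point): Middle of the black upright knob on the keeper bar, 70 mm from the hinge axis. The knob is round, 20 mm across and 36 mm tall, its axis along the bed's z; its foot is 58 mm, this point 76 mm and its top 94 mm above the bed. It may be pinched or pushed.
- catch (a point): Top centre of the catch post with sprung roller and end stop, where the bar's free end goes: it fills bed x = 52 to 96 mm, y = -83 to -43 mm, up to 66 mm above the bed.
- slide_case: Bystander: dark slide box, 78 x 103 x 35 mm, right front on the desk; origin under its centre.
- squeeze_bottle: Bystander: white squeeze bottle, 34 x 54 mm, 149 mm tall, behind the stand; origin under its centre.
- staining_jar: Bystander: square glass staining jar, 61 x 53 mm, 101 mm tall, right of and behind the stand; origin under its centre.
- amber_bottle: Bystander: amber bottle, 36 mm round, 76 mm tall, between the stand and the robot; origin under its centre.
- dish: Bystander: petri dish, 90 mm round, 15 mm tall, left of the stand; origin under its centre.

How it is judged:
By the outcome, as a careful person would: the job done as asked, in the order asked, and still so for the second after the job is handed in, with the robot touching nothing.
It also fails if it takes over 54 s, if anything falls off the work surface, if the arm or the gripper's body presses on something with over 40 N, if the wrist force passes 120 N, or if a joint passes its speed limit or range.

## Working session

There is one attempt and no reset: what is moved stays moved. The work goes in short steps, Python scripts to look and compute and a shell command to move; the robot and the scene stay as the last step left them, time stands still between calls to the robot, and variables do not carry over. Pictures are saved under pics/ and viewed, at most 10 in all, crops included, and the job is handed in when it is done.

```bash
ls; mkdir -p pics
python3 - <<'E'
from workcell import bot
import cv2,pickle
d={}
for n in ("scene","side","wrist"):
    f=bot.grab_frame(n); d[n]=f; cv2.imwrite(f"pics/{n}0.png",f["pixels"][:,:,::-1])
    print(n,f["fx"],f["cx"],f["cy"]); print(f["extrinsics"].round(3).tolist())
pickle.dump(d,open("f0.pkl","wb"))
print(bot.observe())
E
```

```text
pics
scene 461.46123164292516 322.49001750162125 197.90146827389924
[[0.869, -0.494, -0.004, -0.5], [-0.379, -0.662, -0.647, 0.285], [0.317, 0.564, -0.763, 1.065], [0.0, 0.0, 0.0, 1.0]]
side 502.0668017318533 313.27918011388255 197.84267297678315
[[0.895, -0.445, 0.014, -0.519], [-0.242, -0.512, -0.824, 0.228], [0.374, 0.734, -0.566, 0.982], [0.0, 0.0, 0.0, 1.0]]
wrist 337.2547988506948 321.4176535664306 198.068049184551
[[0.404, 0.915, -0.0, -0.625], [0.879, -0.389, 0.276, -0.037], [0.252, -0.112, -0.961, 0.379], [0.0, 0.0, 0.0, 1.0]]
{'clock': 0.15, 'qpos': array([-1.22421569,  0.52191215, -0.03629366,  1.59987193,  0.02120683,
        1.0211073 , -0.11276449]), 'qd': array([ 1.75424100e-04, -7.58380985e-04,  1.33386075e-03, -1.29705227e-03,
        2.14673218e-06,  1.54141639e-04, -3.02637721e-04]), 'joint_efforts': array([ 2.80108383e-03, -9.27389002e+01,  1.98119313e+00, -3.70060086e+01,
        1.79942418e-02,  6.38919388e-03, -1.74513758e-05]), 'position': array([0.25295444, 0.57124038, 0.23083832]), 'tool_rot': array([-3.14068277e+00,  8.43981804e-05,  2.72480944e+00]), 'force': array([ 0.78020325,  0.02665215, -0.69418409]), 'moment': array([ 0.02459957, -0.02326118,  0.02708391]), 'finger_force': 0.0, 'grip_width': 0.0851865505176445}
```

View pics/scene0.png

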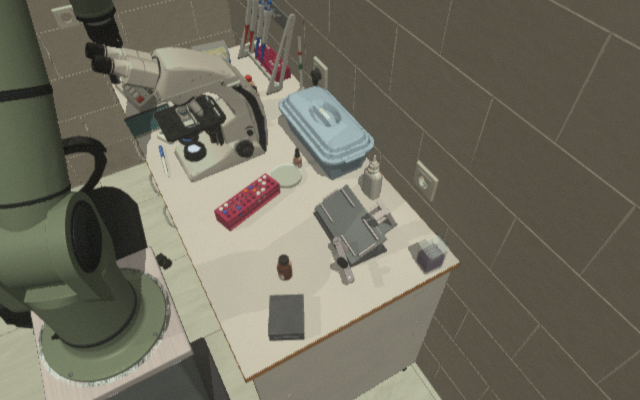

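View pics/side0.png

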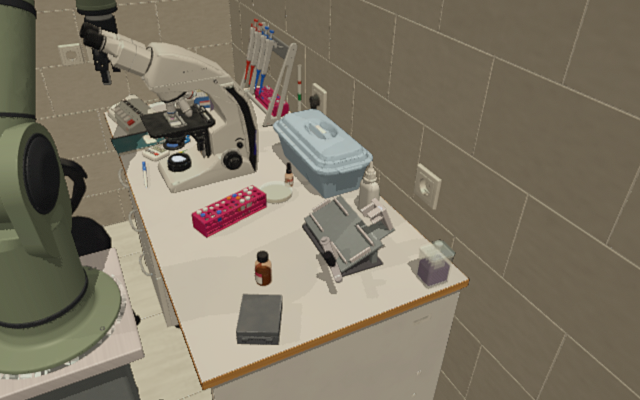

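The scene view shows the pink rack at (248,201) and the stand at (355,222). Its bar is swung open, with the knob at about (342,262). The side view shows the rack at (231,210), the bed at (343,235) and the knob at (329,258). I'll enlarge both views next.

Run:
```python
import cv2
for n,(x,y) in {"scene":(205,155),"side":(190,160)}.items():
    im=cv2.imread(f"pics/{n}0.png")[y:y+145,x:x+200]
    cv2.imwrite(f"pics/{n}0c.png",cv2.resize(im,None,fx=4,fy=4,interpolation=cv2.INTER_CUBIC))
```

```text
(no output)
```

View pics/scene0c.png

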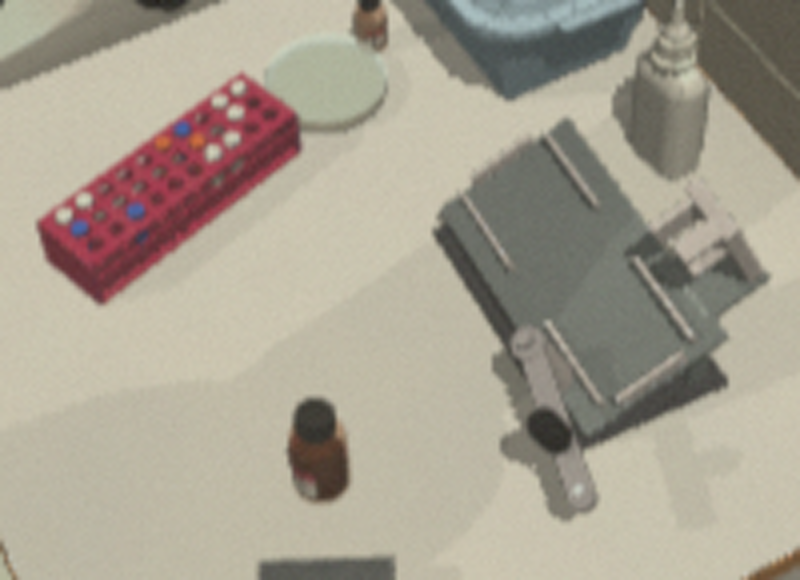

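View pics/side0c.png

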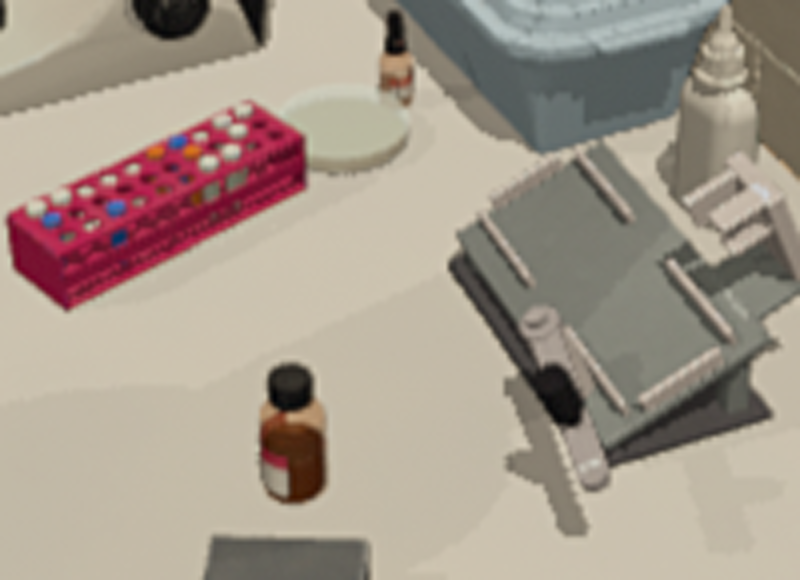

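The crops show the rack's top corners, the tabs with their gaps, the bare hinge pin at crop (525,340) in the scene and (540,318) in the side view, and the open bar with its black knob. Next I fit the poses from these pixels.

```bash
cat > h.py <<'E'
import numpy as np,pickle,cv2
from scipy.optimize import least_squares
from scipy.spatial.transform import Rotation as Ro
def proj(f,P):
    P=np.atleast_2d(P);E=f["extrinsics"];c=P@E[:3,:3].T+E[:3,3]
    return np.c_[f["fx"]*c[:,0]/c[:,2]+f["cx"],f["fy"]*c[:,1]/c[:,2]+f["cy"]]
def cast(f,uv,z):
    uv=np.atleast_2d(uv).astype(float);E=f["extrinsics"];R=E[:3,:3];o=-R.T@E[:3,3]
    d=np.c_[(uv[:,0]-f["cx"])/f["fx"],(uv[:,1]-f["cy"])/f["fy"],np.ones(len(uv))]@R
    return o+d*((z-o[2])/d[:,2])[:,None]
def bedT(x,y,yaw,z=.045):
    R=Ro.from_euler("z",yaw).as_matrix()@Ro.from_euler("y",-24,degrees=True).as_matrix()
    return R,np.array([x,y,z])
E
python3 - <<'E'
from h import *
F=pickle.load(open("f0.pkl","rb"))
off={"scene":(205,155),"side":(190,160)}
px=lambda n,a: np.array(a)/4+off[n]
rk={"scene":[(40,222),(98,262),(300,118),(243,73)],"side":[(10,215),(66,263),(307,138),(250,98)]}
for n in rk:
    P=cast(F[n],px(n,rk[n]),.043)
    (c,s,a)=cv2.minAreaRect((P[:,:2]*1000).astype(np.float32)); L=P[2]-P[1]+P[3]-P[0]
    print(n,P.round(3).tolist(),P.mean(0).round(4),s,np.degrees(np.arctan2(L[1],L[0])))
bp=np.array([(-33.5,25,12),(-33.5,-25,12),(34.5,25,12),(34.5,-25,12),(-54,102,0),(54,102,0),(-48,-58,66)])/1000
ob={"scene":[(513,268),(548,322),(597,205),(637,260),(440,218),(568,120),(525,336)],
"side":[(533,283),(568,330),(632,218),(668,262),(458,238),(600,143),(540,312)]}
def res(p,names=("scene","side")):
    R,t=bedT(*p[:3],p[3]); 
    return np.concatenate([(proj(F[n],bp@R.T+t)-px(n,ob[n])).ravel() for n in names])
c0=cast(F["scene"],px("scene",(575,265)),.045)[0]
for names in (("scene","side"),("scene",),("side",)):
  for zf in (0,1):
    f=(lambda p:res(p,names)) if zf else (lambda p:res([*p,.045],names))
    s=min((least_squares(f,[c0[0],c0[1],y]+([.045] if zf else []),loss="soft_l1") for y in (-1,0,1,2,-2)),key=lambda s:s.cost)
    print(names,s.x.round(4),np.abs(f(s.x)).reshape(-1,2).max(1).round(1))
    if names==("scene","side") and not zf: p=s.x
R,t=bedT(*p);np.save("bed.npy",p)
# knob blob
for n,box in {"scene":(525,405,575,455),"side":(535,360,585,430)}.items():
    x0,y0=px(n,box[:2]).astype(int);x1,y1=px(n,box[2:]).astype(int)
    im=F[n]["pixels"][y0:y1,x0:x1].max(2);v,u=np.where(im<60);print(n,len(u),u.mean()+x0,v.mean()+y0)
    uv=(u.mean()+x0,v.mean()+y0)
    th=np.linspace(0,2.3,231);K=np.c_[-.048+.07*np.cos(th),-.058-.07*np.sin(th),0*th+.076]@R.T+t
    e=np.linalg.norm(proj(F[n],K)-uv,axis=1);i=e.argmin();print(th[i],e[i],K[i])
print(R.round(3).tolist(),t)
E
```

```text
scene [[0.332, 0.148, 0.043], [0.353, 0.098, 0.043], [0.522, 0.146, 0.043], [0.506, 0.204, 0.043]] [0.4281 0.1488 0.043 ] (182.89794921875, 60.71246337890625) 16.84707859398102
side [[0.332, 0.145, 0.043], [0.348, 0.086, 0.043], [0.521, 0.146, 0.043], [0.505, 0.204, 0.043]] [0.4268 0.1452 0.043 ] (186.595458984375, 61.3139762878418) 18.932925042706895
('scene', 'side') [ 0.6178 -0.0661 -0.0368] [0.3 0.6 0.5 0.3 1.2 0.2 2.  1.4 0.3 1.2 0.9 0.8 1.  1.7]
('scene', 'side') [ 0.6214 -0.0603 -0.0375  0.0381] [0.4 0.2 0.2 0.3 1.6 0.3 1.3 0.8 0.3 0.6 0.7 0.5 1.  2.2]
('scene',) [ 0.6183 -0.0651 -0.0379] [0.4 0.2 0.2 0.1 1.6 0.5 1.6]
('scene',) [ 0.625  -0.0549 -0.0364  0.0293] [0.3 0.3 0.3 0.5 1.4 0.  1.2]
('side',) [ 0.6171 -0.0675 -0.037 ] [0.9 0.3 0.8 0.9 0.8 1.  2.2]
('side',) [ 0.6315 -0.0423 -0.0351  0.0229] [1.1 0.4 1.  0.4 0.1 0.7 1.6]
scene 66 342.07575757575756 262.43939393939394
1.8199999999999996 3.1766919771914295 [ 0.52274302 -0.18848445  0.08788409]
side 126 329.07142857142856 258.3174603174603
1.8299999999999996 3.4750718301911636 [ 0.52213099 -0.18828576  0.08760852]
[[0.913, 0.037, -0.406], [-0.034, 0.999, 0.015], [0.407, 0.0, 0.914]] [ 0.61784563 -0.06606311  0.045     ]
```

Run:
```python
from h import *
F=pickle.load(open("f0.pkl","rb"))
print("base front/left/right of scope, amber foot, slide, dish",cast(F["scene"],[(193,180),(150,130),(265,155),(285,278),(287,320),(287,177)],0).round(3).tolist())
# eyepiece ends triangulated
for a,b in [((93,50),(88,33)),((140,98),(124,66)),((205,100),(185,110))]:
    o=[];d=[]
    A=[];B=[]
    for f,uv in((F["scene"],a),(F["side"],b)):
        p0=cast(f,uv,0)[0];p1=cast(f,uv,.3)[0];v=(p1-p0)/np.linalg.norm(p1-p0);M=np.eye(3)-np.outer(v,v);A.append(M);B.append(M@p0)
    x,r,*_=np.linalg.lstsq(np.vstack(A),np.hstack(B),rcond=None);print(x.round(3),r)
```

```text
base front/left/right of scope, amber foot, slide, dish [[0.323, 0.324, 0.0], [0.276, 0.604, 0.0], [0.55, 0.314, 0.0], [0.41, -0.103, 0.0], [0.364, -0.204, 0.0], [0.567, 0.198, 0.0]]
[0.212 0.431 0.404] [2.4915277e-07]
[0.257 0.223 0.388] [8.509996e-06]
[0.421 0.433 0.175] [0.0004302]
```

View pics/wrist0.png

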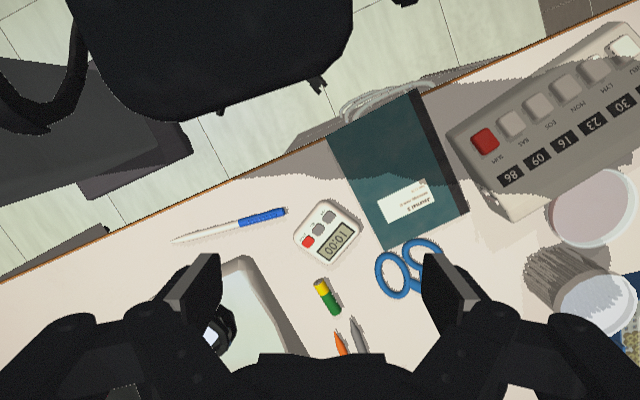

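The wrist view shows desk clutter below, with no rack in sight. The microscope (eyepieces near (0.21, 0.43, 0.40)) stands between the arm and the rack, so I go up and over it.

```bash
python3 -m crank '{"travel":[[0,0,5],[0,0,10],[0,0,15],[0,0,20],[0,0,25]],"turn":[[0,0,0],[0,0,0],[0,0,0],[0,0,0],[0,0,0]],"gripper":[0,0,0,0,0]}' 40
python3 -m crank '{"travel":[[0,0,5],[0,0,10],[0,0,12],[0,0,12],[0,0,12]],"turn":[[0,0,0],[0,0,0],[0,0,0],[0,0,0],[0,0,0]],"gripper":[0,0,0,0,0]}'
```

```text
clock: 0.65
position: [0.2529, 0.5709, 0.4835]
tool_rot: [3.142, -0.0, 2.725]
force: [0.5, 0.1, -0.5]
grip_width: 0.0855
finger_force: 0.0
clock: 1.15
position: [0.2531, 0.5716, 0.6006]
tool_rot: [-3.141, 0.0, 2.725]
force: [1.1, -0.1, -1.0]
grip_width: 0.0851
finger_force: 0.0
```

```bash
python3 -m crank '{"travel":[[1.7,-4.2,0],[3.5,-8.5,0],[5.2,-12.7,0],[7,-17,0],[8.7,-21.2,0]],"turn":[[0,0,4],[0,0,8],[0,0,12],[0,0,16],[0,0,20]],"gripper":[0,0,0,0,0]}'
python3 -m crank '{"travel":[[1.8,-4.3,0],[3.5,-8.5,0],[5.2,-12.7,0],[7,-17,0],[8.7,-21.2,0]],"turn":[[0,0,4],[0,0,8],[0,0,12],[0,0,16],[0,0,21.5]],"gripper":[0,0,0,0,0]}'
python3 -m crank '{"travel":[[0,0,-5],[0,0,-10],[0,0,-15],[0,0,-20],[0,0,-25]],"turn":[[0,0,0],[0,0,0],[0,0,0],[0,0,0],[0,0,0]],"gripper":[0,0,0,0,0]}'
python3 - <<'E'
from h import *
from workcell import bot
f=bot.grab_frame("wrist");pickle.dump(f,open("w1.pkl","wb"));cv2.imwrite("pics/w1.png",f["pixels"][:,:,::-1])
hsv=cv2.cvtColor(f["pixels"],cv2.COLOR_RGB2HSV);m=(((hsv[...,0]>160)|(hsv[...,0]<4))&(hsv[...,1]>120)&(hsv[...,2]>60)).astype(np.uint8)
m=cv2.morphologyEx(m,cv2.MORPH_CLOSE,np.ones((9,9)))
c=max(cv2.findContours(m,cv2.RETR_EXTERNAL,cv2.CHAIN_APPROX_NONE)[0],key=cv2.contourArea)
b=cv2.boxPoints(cv2.minAreaRect(c));print(b.round(0).tolist())
P=cast(f,c[:,0],.043)[:,:2];r=cv2.minAreaRect((P*1000).astype(np.float32));print(r,cv2.boxPoints(r).tolist())
print(f["extrinsics"].round(3).tolist(),bot.observe()["position"],bot.observe()["tool_rot"])
E
```

```text
clock: 1.65
position: [0.3403, 0.3572, 0.6001]
tool_rot: [-3.14, -0.001, 3.077]
force: [1.7, 0.6, 0.5]
grip_width: 0.0854
finger_force: 0.0
clock: 2.15
position: [0.427, 0.1453, 0.6002]
tool_rot: [-3.141, -0.001, -2.831]
force: [1.2, -0.2, -0.4]
grip_width: 0.0851
finger_force: 0.0
clock: 2.65
position: [0.4257, 0.1468, 0.3485]
tool_rot: [-3.142, -0.001, -2.834]
force: [1.6, 1.2, -1.0]
grip_width: 0.0852
finger_force: 0.0
[[305.0, 86.0], [349.0, 86.0], [349.0, 223.0], [305.0, 223.0]]
((427.4145812988281, 154.72251892089844), (183.99176025390625, 56.71744155883789), 17.508020401000977) [[331.1490173339844, 154.09153747558594], [348.2118225097656, 100.00154113769531], [523.68017578125, 155.35350036621094], [506.6173400878906, 209.44349670410156]]
[[-0.303, 0.953, 0.001, -0.011], [0.916, 0.291, 0.275, -0.502], [0.262, 0.084, -0.961, 0.368], [0.0, 0.0, 0.0, 1.0]] [0.42310271 0.14565925 0.34167046] [-3.13961727 -0.0101338  -2.83397419]
```

View pics/w1.png

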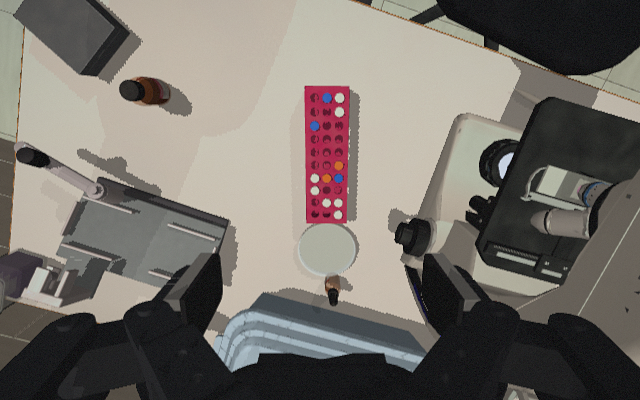

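The wrist view shows the rack cleanly at (327,154), the dish touching-close at (327,250), the amber bottle at (143,90) and the stand at lower left. I descend, let the arm settle and measure again.

```bash
python3 -m crank '{"travel":[[0,0.3,-5],[0,0.5,-10],[0,0.5,-14],[0,0.5,-14],[0,0.5,-14]],"turn":[[0,0,0],[0,0,0],[0,0,0],[0,0,0],[0,0,0]],"gripper":[0,0,0,0,0]}'
cat > rk.py <<'E'
from h import *
from workcell import bot
f=bot.grab_frame("wrist")
hsv=cv2.cvtColor(f["pixels"],cv2.COLOR_RGB2HSV);m=(((hsv[...,0]>160)|(hsv[...,0]<4))&(hsv[...,1]>120)&(hsv[...,2]>60)).astype(np.uint8)
m=cv2.morphologyEx(m,cv2.MORPH_CLOSE,np.ones((9,9)))
c=max(cv2.findContours(m,cv2.RETR_EXTERNAL,cv2.CHAIN_APPROX_NONE)[0],key=cv2.contourArea)
print(cv2.boundingRect(c))
P=cast(f,c[:,0],.043)[:,:2];r=cv2.minAreaRect((P*1000).astype(np.float32));print(r)
o=bot.observe();R=Ro.from_euler("xyz",o["tool_rot"]).as_matrix()
print("rack minus TCP in tool xy mm",(R.T@np.r_[np.array(r[0])/1000-o["position"][:2],0]*1000).round(1),o["position"],np.degrees(o["tool_rot"]),np.degrees(np.arctan2(R[1,1],R[0,1])))
print("cam centre in tool",R.T@(-f["extrinsics"][:3,:3].T@f["extrinsics"][:3,3]-o["position"]))
E
python3 rk.py
```

```text
clock: 3.2
position: [0.4273, 0.1524, 0.2125]
tool_rot: [-3.141, -0.001, -2.834]
force: [-0.4, -0.4, 0.4]
grip_width: 0.0856
finger_force: 0.0
(291, 75, 65, 192)
((427.4036865234375, 154.52491760253906), (184.08763122558594, 57.14032745361328), 17.629819869995117)
rack minus TCP in tool xy mm [-0.1  1.8  0. ] [0.42782331 0.15275385 0.21325157] [ 1.79983407e+02  8.62667609e-02 -1.62396106e+02] 107.60391905300698
cam centre in tool [ 6.95068644e-02  5.55773531e-05 -1.42482372e-01]
```

```bash
python3 -m crank '{"travel":[[0,0.2,-5],[0,0.2,-10],[0,0.2,-14],[0,0.2,-18],[0,0.2,-20.2]],"turn":[[0,0,0],[0,0,0],[0,0,0],[0,0,0],[0,0,0]],"gripper":[0,0,0,0,0]}' 35
python3 -m crank '{"travel":[[0,0,0],[0,0,0],[0,0,0],[0,0,0],[0,0,0]],"turn":[[0,0,0],[0,0,0],[0,0,0],[0,0,0],[0,0,0]],"gripper":[0,0.5,0.8,0.8,0.8]}'
python3 -m crank '{"travel":[[0,0,0],[0,0,0],[0,0,1],[0,0,2],[0,0,3]],"turn":[[0,0,0],[0,0,0],[0,0,0],[0,0,0],[0,0,0]],"gripper":[0.8,0.8,0.8,0.8,0.8]}'
```

```text
clock: 3.75
position: [0.428, 0.1552, 0.0087]
tool_rot: [3.141, 0.001, -2.834]
force: [1.0, 0.9, 1.7]
grip_width: 0.0852
finger_force: 0.0
clock: 4.25
position: [0.4284, 0.1551, 0.0114]
tool_rot: [3.141, 0.004, -2.834]
force: [-1.0, -0.3, 13.3]
grip_width: 0.0574
finger_force: 34.7
clock: 4.75
position: [0.4274, 0.1546, 0.0409]
tool_rot: [3.141, 0.001, -2.834]
force: [-0.9, 0.5, -0.4]
grip_width: 0.0578
finger_force: 39.1
```

The rack is gripped and lifted. Before placing it, I refine the bed pose from the earlier wrist frame.

Run:
```python
from h import *
F=pickle.load(open("f0.pkl","rb"));w=pickle.load(open("w1.pkl","rb"))
R=Ro.from_euler("z",17.6,degrees=True).as_matrix()
C=np.array([(-93,29,43),(-93,-29,43),(93,-29,43),(93,29,43)])/1000@R.T+[.4274,.1545,0]
for n,o in {"scene":(205,155),"side":(190,160)}.items(): print(n,((proj(F[n],C)-o)*4).round(0).tolist())
im=w["pixels"][135:315,10:240,::-1];cv2.imwrite("pics/w1c.png",cv2.resize(im,None,fx=3,fy=3,interpolation=cv2.INTER_CUBIC))
p=np.load("bed.npy");Rb,t=bedT(*p)
bp=np.array([(-33.5,25,12),(-33.5,-25,12),(34.5,25,12),(34.5,-25,12),(-54,102,0),(54,102,0),(-48,-58,66)])/1000
print(((proj(w,bp@Rb.T+t)-(10,135))*3).round(0).tolist())
```

```text
scene [[34.0, 217.0], [90.0, 264.0], [298.0, 108.0], [241.0, 67.0]]
side [[3.0, 208.0], [58.0, 251.0], [307.0, 129.0], [249.0, 93.0]]
[[454.0, 259.0], [349.0, 225.0], [398.0, 399.0], [289.0, 366.0], [632.0, 270.0], [552.0, 486.0], [227.0, 155.0]]
```

View pics/w1c.png

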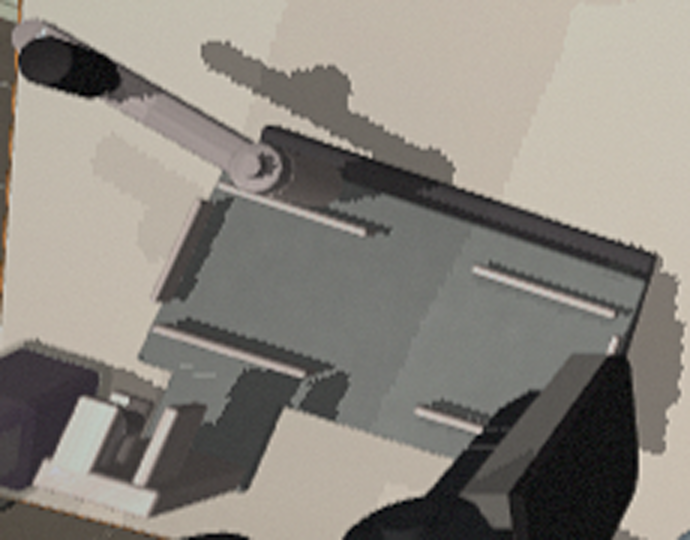

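The enlarged crop shows the tab ends at (474,269), (367,233), (417,410) and (304,375), and the hinge pin at (262,165). All of them are shifted the same way as the rack was, about +6 mm in y. I refit with the wrist view.

Run:
```python
from h import *
w=pickle.load(open("w1.pkl","rb"));F=pickle.load(open("f0.pkl","rb"))
bp=np.array([(-33.5,25,12),(-33.5,-25,12),(34.5,25,12),(34.5,-25,12),(-48,-58,66)])/1000
ow=np.array([(474,269),(367,233),(417,410),(304,375),(262,166)])/3+(10,135)
off={"scene":(205,155),"side":(190,160)}
ob={"scene":[(513,268),(548,322),(597,205),(637,260),(525,336)],"side":[(533,283),(568,330),(632,218),(668,262),(540,312)]}
bias={"scene":np.array((-4.5,-5.)),"side":np.array((-4,-8.5))}
def fun(p,which):
    R,t=bedT(*p[:3],*(p[3:])); Q=bp@R.T+t;o=[]
    if "w" in which:o.append(proj(w,Q)-ow)
    if "s" in which:
        for n in ob:o.append(proj(F[n],Q)-((np.array(ob[n])+bias[n])/4+off[n]))
    return np.concatenate(o).ravel()
for wh in("w","s","ws"):
  for x0 in([.62,-.06,-.037],[.62,-.06,-.037,.045]):
    s=least_squares(fun,x0,args=(wh,));print(wh,s.x.round(4),np.abs(s.fun).max().round(2))
    if wh=="ws" and len(x0)==3:np.save("bed.npy",s.x)
# knob angle in wrist: knob top centre ~ (50,62) crop
p=np.load("bed.npy");R,t=bedT(*p)
th=np.linspace(1.4,2.2,161);K=np.c_[-.048+.07*np.cos(th),-.058-.07*np.sin(th),0*th+.094]@R.T+t
e=np.linalg.norm(proj(w,K)-(np.array((46,62))/3+(10,135)),axis=1);i=e.argmin();print(th[i],e[i],K[i])
for n,uv in {"scene":(342.1,262.4),"side":(329.1,258.3)}.items():
    K=np.c_[-.048+.07*np.cos(th),-.058-.07*np.sin(th),0*th+.076]@R.T+t
    e=np.linalg.norm(proj(F[n],K)-np.array(uv)-bias[n]/4,axis=1);i=e.argmin();print(n,th[i],e[i])
```

```text
w [ 0.6203 -0.0569 -0.0799] 1.66
w [ 0.6216 -0.0581 -0.0789  0.0425] 1.5
s [ 0.619  -0.0594 -0.0503] 1.66
s [ 0.6193 -0.0591 -0.0504  0.0446] 1.69
ws [ 0.6201 -0.0575 -0.0693] 2.81
ws [ 0.621  -0.0577 -0.0687  0.0428] 1.97
1.725 0.7386709690343579 [ 0.51959234 -0.17798055  0.10697687]
scene 1.78 0.3276993443324634
side 1.77 1.3957982185730222
```

Run:
```python
from h import *
w=pickle.load(open("w1.pkl","rb"));F=pickle.load(open("f0.pkl","rb"))
L={"w":(w,3,(10,135),[(615,315),(218,184)],[(480,430),(155,328)]),
"scene":(F["scene"],4,(205,155),[(463,193),(604,403)],[(545,135),(690,338)]),
"side":(F["side"],4,(190,160),[(483,215),(627,411)],[(578,152),(730,338)])}
for n,(f,k,o,a,b) in L.items():
    for uv,z in((a,.0423),(b,.070)):
        P=cast(f,np.array(uv)/k+o,z);d=P[0]-P[1];print(n,P[:,:2].round(4).tolist(),"yaw",round(float(np.arctan2(-d[0],d[1])),4),np.hypot(*d[:2]).round(4))
```

```text
w [[0.5884, 0.0386], [0.5799, -0.1502]] yaw -0.0446 0.1889
w [[0.6497, -0.0032], [0.6432, -0.1523]] yaw -0.0437 0.1493
scene [[0.5872, 0.0311], [0.58, -0.1568]] yaw -0.0383 0.188
scene [[0.6483, 0.0276], [0.6397, -0.1577]] yaw -0.0465 0.1855
side [[0.5854, 0.0261], [0.577, -0.1622]] yaw -0.0448 0.1885
side [[0.648, 0.0252], [0.638, -0.1621]] yaw -0.0537 0.1875
```

```bash
python3 -m crank '{"travel":[[0,0,4],[0,0,8],[0,0,12],[0,0,16],[0,0,20]],"turn":[[0,0,0],[0,0,0],[0,0,0],[0,0,0],[0,0,0]],"gripper":[0.8,0.8,0.8,0.8,0.8]}'
python3 -m crank '{"travel":[[1,-1.4,0],[2,-2.8,0],[3,-4.2,0],[4,-5.6,0],[5.2,-7,0]],"turn":[[0,0,-7.3],[0,0,-14.6],[0,0,-22],[0,0,-29.3],[0,0,-36.7]],"gripper":[0.8,0.8,0.8,0.8,0.8]}'
python3 -m crank '{"travel":[[1,-1.4,0],[2,-2.8,0],[3,-4.2,0],[4,-5.6,0],[5.2,-7,0]],"turn":[[0,0,-7.3],[0,0,-14.6],[0,0,-22],[0,0,-29.3],[0,0,-36.7]],"gripper":[0.8,0.8,0.8,0.8,0.8]}'
python3 -m crank '{"travel":[[1,-1.4,0],[2,-2.8,0],[3,-4.2,0],[4,-5.6,0],[5.2,-7.1,0]],"turn":[[0,0,-7.3],[0,0,-14.6],[0,0,-22],[0,0,-29.3],[0,0,-36.7]],"gripper":[0.8,0.8,0.8,0.8,0.8]}'
python3 -m crank '{"travel":[[0,0,0],[0,0,-1],[0,0,-2],[0,0,-4],[0,0,-5]],"turn":[[-0.2,-5,0],[-0.4,-10,0],[-0.6,-15,0],[-0.8,-20,0],[-1.1,-24,0]],"gripper":[0.8,0.8,0.8,0.8,0.8]}'
cat > go.py <<'E'
import sys
from h import *
from workcell import bot
# desired TCP in bed coords (mm) and tool-y angle (deg about bed z from bed x)
x,y,z,a=map(float,sys.argv[1:5])
np.save("bed.npy",[.6198,-.0577,-.044]);R,t=bedT(*np.load("bed.npy"))
o=bot.observe();Rt=Ro.from_euler("xyz",o["tool_rot"])
c,s=np.cos(np.radians(a)),np.sin(np.radians(a))
ty=R@[c,s,0];tz=-R[:,2];D=Ro.from_matrix(np.c_[np.cross(ty,tz),ty,tz])
P=R@(np.array([x,y,z])/1000)+t
print("at bed mm",(R.T@(o["position"]-t)*1000).round(1),"travel cm",((P-o["position"])*100).round(2),"turn",np.degrees((D*Rt.inv()).as_rotvec()).round(2))
print("bed axes cm/cm",R.T.round(3).tolist(),"force",o["force"].round(1),"grip",o["grip_width"],o["finger_force"],"q",o["qpos"].round(2))
E
python3 go.py 0 0 80 0
```

```text
clock: 5.25
position: [0.4265, 0.1542, 0.2421]
tool_rot: [3.141, 0.001, -2.834]
force: [0.5, 0.6, -2.0]
grip_width: 0.0576
finger_force: 39.1
clock: 5.75
position: [0.4789, 0.0838, 0.2404]
tool_rot: [3.141, 0.0, 2.803]
force: [0.8, 0.4, -1.3]
grip_width: 0.0573
finger_force: 39.2
clock: 6.25
position: [0.5309, 0.014, 0.2404]
tool_rot: [3.141, -0.001, 2.163]
force: [-0.4, 0.3, -1.8]
grip_width: 0.0575
finger_force: 39.2
clock: 6.75
position: [0.583, -0.0567, 0.2404]
tool_rot: [3.141, -0.001, 1.522]
force: [-0.6, 0.1, -1.5]
grip_width: 0.0571
finger_force: 39.2
clock: 7.25
position: [0.5818, -0.0561, 0.1893]
tool_rot: [2.72, 0.001, 1.528]
force: [2.3, 0.2, -2.5]
grip_width: 0.0574
finger_force: 39.2
at bed mm [ 2.400e+01 -1.000e-01  1.473e+02] travel cm [ 0.55 -0.02 -7.13] turn [ 0.06  0.16 -0.04]
bed axes cm/cm [[0.913, -0.04, 0.407], [0.044, 0.999, 0.0], [-0.406, 0.018, 0.914]] force [ 2.3  0.2 -2.5] grip 0.05741371762514116 39.212658405303955 q [-0.38  0.39  0.46  2.13 -0.6   0.28  0.52]
```

```bash
python3 -m crank '{"travel":[[0.5,0,-3.5],[0.6,0,-7],[1.3,-0.05,-9],[2,-0.08,-10.3],[2,-0.08,-10.3]],"turn":[[0,0,0],[0,0,0],[0,0,0],[0,0,0],[0,0,0]],"gripper":[0.8,0.8,0.8,0.8,0.8]}'
python3 go.py 0 0 11 0
python3 - <<'E'
from h import *
from workcell import bot
a=[]
for n,(x,y) in {"scene":(280,165),"side":(270,160)}.items():
    f=bot.grab_frame(n);im=f["pixels"][y:y+130,x:x+130,::-1];a.append(cv2.resize(im,None,fx=3,fy=3,interpolation=cv2.INTER_CUBIC))
cv2.imwrite("pics/pre.png",np.hstack(a))
E
```

```text
clock: 7.75
position: [0.6069, -0.0576, 0.0912]
tool_rot: [2.739, 0.003, 1.535]
force: [-0.0, 1.1, -1.1]
grip_width: 0.0578
finger_force: 39.5
at bed mm [ 7.  -0.5 47.4] travel cm [ 0.85  0.01 -3.61] turn [ 0.14 -0.96 -0.49]
bed axes cm/cm [[0.913, -0.04, 0.407], [0.044, 0.999, 0.0], [-0.406, 0.018, 0.914]] force [-0.   1.1 -1.1] grip 0.05776013339776695 39.45193111896515 q [-0.26  0.6   0.32  2.11 -1.26  0.16  1.17]
```

View pics/pre.png

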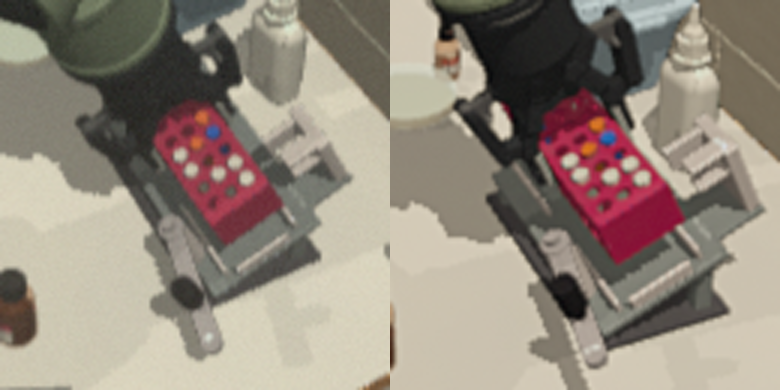

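The rack hangs over the bed, aligned and between the tabs. Joints 5 and 6 are at their limits and bed x is off by 7 mm, so I check whether it settles.

```bash
python3 -m crank '{"travel":[[0,0,0],[0,0,0],[0,0,0],[0,0,0],[0,0,0]],"turn":[[0,0,0],[0,0,0],[0,0,0],[0,0,0],[0,0,0]],"gripper":[0.8,0.8,0.8,0.8,0.8]}' |head -2
python3 go.py 0 0 20 0
```

```text
clock: 8.35
position: [0.6072, -0.0578, 0.0933]
at bed mm [ 8.2 -0.7 49.2] travel cm [ 0.44  0.05 -3.  ] turn [-0.05 -0.74 -0.01]
bed axes cm/cm [[0.913, -0.04, 0.407], [0.044, 0.999, 0.0], [-0.406, 0.018, 0.914]] force [ 0.1 -0.3 -2.3] grip 0.05775624889026304 39.47285771369934 q [-0.26  0.6   0.32  2.11 -1.26  0.16  1.16]
```

Joint 6 is at its lower limit and joint 5 at its negative end. I need the other elbow and wrist branch (q5 positive), so I identify the kinematics to plan it.

Run:
```python
from h import *
import itertools
from workcell import bot
o=bot.observe()
S=[([-1.22421569,.52191215,-.03629366,1.59987193,.02120683,1.0211073,-.11276449],[-3.14068277,8.4e-5,2.72480944]),
(o["qpos"],o["tool_rot"]),([-.38,.39,.46,2.13,-.6,.28,.52],[2.72,.001,1.528])]
print(o["qpos"],o["tool_rot"],o["position"])
def chain(q,s): 
    R=Ro.identity()
    for i in range(7): R=R*Ro.from_euler("zyzyzyz"[i],s[i]*q[i])
    return R
best=[]
for s in itertools.product((1,-1),repeat=7):
    # Rt = Rz(a) C Rz(b) (maybe with flip)
    def f(p): return np.concatenate([((Ro.from_euler("xyz",r).inv())*Ro.from_euler("z",p[0])*chain(q,s)*Ro.from_euler("z",p[1])).as_rotvec() for q,r in S])
    for a in(0,3,1.5,-1.5):
      for b in (0,3,1.5,-1.5):
        z=least_squares(f,[a,b]);best.append((z.cost,s,z.x.round(3).tolist()))
best.sort(key=lambda t:t[0])
seen=set()
for c in best:
    if c[1] in seen: continue
    seen.add(c[1]);print(c)
    if len(seen)>4:break
```

```text
[-0.2570792   0.59570692  0.324692    2.11033889 -1.26323204  0.16164612
  1.16097345] [ 2.73568040e+00 -2.85194347e-04  1.52699721e+00] [ 0.60723732 -0.05782654  0.09329163]
(np.float64(1.7566303027370045e-06), (-1, -1, -1, -1, -1, -1, -1), [-3.142, -1.57])
(np.float64(1.7566303027372825e-06), (-1, 1, -1, 1, -1, 1, -1), [0.0, 1.571])
(np.float64(0.019725634653631703), (-1, -1, -1, -1, 1, -1, 1), [3.767, -0.812])
(np.float64(0.019725634653635138), (-1, 1, -1, 1, 1, 1, 1), [0.626, 2.329])
(np.float64(0.12605491776310715), (-1, 1, 1, 1, 1, 1, 1), [-0.628, 1.466])
```

```bash
cat > log.py <<'E'
from workcell import bot
import json
o=bot.observe();open("obs.jsonl","a").write(json.dumps([list(map(float,o[k])) for k in("qpos","position","tool_rot")])+"\n");print(o["qpos"].round(3))
E
python3 log.py
python3 -m crank '{"travel":[[-0.5,0,2],[-1,0,4],[-2,0,7],[-2.5,0,10],[-2.5,0,11]],"turn":[[0,0,0],[0,0,0],[0,0,0],[0,0,0],[0,0,0]],"gripper":[0.8,0.8,0.8,0.8,0.8]}' | head -3; python3 log.py
python3 -m crank '{"travel":[[0,0,1],[0,0,2],[0,0,3],[0,0,4],[0,0,5]],"turn":[[0,5,0],[0,10,0],[0,15,0],[0,20,0],[1,24,0]],"gripper":[0.8,0.8,0.8,0.8,0.8]}' |head -3; python3 log.py
cat > kin.py <<'E'
from h import *
import json
S=[json.loads(l) for l in open("obs.jsonl")]+[[[-1.22421569,.52191215,-.03629366,1.59987193,.02120683,1.0211073,-.11276449],[.25295444,.57124038,.23083832],[-3.14068277,8.4e-5,2.72480944]]]
sg=(-1,1,-1,1,-1,1,-1)
def frames(q):
    R=Ro.identity();o=[]
    for i in range(7):
        R=R*Ro.from_euler("zyzyzyz"[i],sg[i]*q[i]);o.append(R.as_matrix())
    return o
def cols(q):
    o=frames(q)
    # h, base x, base-x-after-q1, L3(z after q2), elbow off (x after q3), L5 (z after q4), x after q5, L7
    return np.c_[[0,0,1],o[0][:,0],o[1][:,2],o[2][:,0],o[3][:,2],o[3][:,0],o[6][:,2]]
A=np.vstack([cols(s[0]) for s in S]);b=np.hstack([s[1] for s in S])
A0=A[:,[0,2,4,6]];k0=np.linalg.lstsq(A0,b,rcond=None)[0];e0=np.abs(A0@k0-b).max()
K=np.zeros(7);K[[0,2,4,6]]=k0
def fk(q):
    return cols(q)@K,Ro.from_matrix(frames(q)[6])*Ro.from_euler("z",np.pi/2)
if __name__=="__main__":
    print(k0.round(4),e0);x=np.linalg.lstsq(A,b,rcond=None);print(x[0].round(3),np.abs(A@x[0]-b).max(),x[3].round(3))
E
python3 kin.py
```

```text
[-0.257  0.596  0.325  2.11  -1.263  0.162  1.161]
clock: 8.85
position: [0.5822, -0.058, 0.2054]
tool_rot: [2.734, -0.001, 1.527]
[-0.642  0.456  0.831  2.112 -0.909  0.436  0.808]
clock: 9.35
position: [0.5823, -0.057, 0.2533]
tool_rot: [-3.124, 0.002, 1.529]
[-0.638  0.658  1.016  1.701 -0.6    1.149  0.51 ]
[0.488  0.441  0.4736 0.3796] 0.05756686933147198
[ 0.455 -0.089  0.662 -0.044  0.531  0.062  0.478] 0.05817947514363003 [3.885 3.339 1.152 0.544 0.341 0.108 0.046]
```

Run:
```python
from kin import *
print([ (Ro.from_euler("xyz",s[2]).inv()*fk(s[0])[1]).magnitude().round(4) for s in S])
def full(q):
    o=frames(q); return {"h":[0,0,1],"L3":o[1][:,2],"L5":o[3][:,2],"L7":o[6][:,2],"y1":o[0][:,1],"y3":o[2][:,1],"y5":o[4][:,1],"x1":o[0][:,0],"x3":o[2][:,0],"x4":o[3][:,0],"bx":[1,0,0],"by":[0,1,0]}
def fit(names):
    A=np.vstack([np.c_[tuple(full(s[0])[n] for n in names)] for s in S]);x,_,r,sv=np.linalg.lstsq(A,b,rcond=None)
    print(names,x.round(3),np.abs(A@x-b).max().round(4),sv.min().round(3))
B=["h","L3","L5","L7"]
for e in (["y1"],["y3"],["y1","y3"],["y1","y5"],["x3","x4"],["x1","x3","x4"],["bx","by"],["y1","y3","y5"]): fit(B+e)
```

```text
Traceback (most recent call last):
AttributeError: 'float' object has no attribute 'round'
```

Run:
```python
from kin import *
print([ round((Ro.from_euler("xyz",s[2]).inv()*fk(s[0])[1]).magnitude(),4) for s in S])
def full(q):
    o=frames(q); return {"h":[0,0,1],"L3":o[1][:,2],"L5":o[3][:,2],"L7":o[6][:,2],"y1":o[0][:,1],"y3":o[2][:,1],"y5":o[4][:,1],"x1":o[0][:,0],"x3":o[2][:,0],"x4":o[3][:,0],"bx":[1,0,0],"by":[0,1,0]}
def fit(names):
    A=np.vstack([np.c_[tuple(full(s[0])[n] for n in names)] for s in S]);x,_,r,sv=np.linalg.lstsq(A,b,rcond=None)
    print(names,x.round(3),np.abs(A@x-b).max().round(4),sv.min().round(3))
B=["h","L3","L5","L7"]
for e in (["y1"],["y3"],["y1","y3"],["y1","y5"],["x3","x4"],["x1","x3","x4"],["bx","by"],["y1","y3","y5"]): fit(B+e)
```

```text
[0.0, 0.0, 0.0, 0.0]
['h', 'L3', 'L5', 'L7', 'y1'] [ 0.342  0.504  0.421  0.318 -0.052] 0.0145 0.23
['h', 'L3', 'L5', 'L7', 'y3'] [ 0.33   0.532  0.428  0.34  -0.055] 0.0096 0.231
['h', 'L3', 'L5', 'L7', 'y1', 'y3'] [ 0.32   0.53   0.421  0.327 -0.021 -0.038] 0.0001 0.227
['h', 'L3', 'L5', 'L7', 'y1', 'y5'] [ 0.362  0.524  0.419  0.354 -0.041 -0.022] 0.0121 0.213
['h', 'L3', 'L5', 'L7', 'x3', 'x4'] [0.465 0.438 0.444 0.354 0.034 0.005] 0.0575 0.054
['h', 'L3', 'L5', 'L7', 'x1', 'x3', 'x4'] [ 0.455  0.662  0.531  0.478 -0.089 -0.044  0.062] 0.0582 0.046
['h', 'L3', 'L5', 'L7', 'bx', 'by'] [ 0.356  0.475  0.441  0.294  0.035 -0.027] 0.0248 0.169
['h', 'L3', 'L5', 'L7', 'y1', 'y3', 'y5'] [ 0.32   0.53   0.421  0.328 -0.021 -0.038 -0.   ] 0.0 0.191
```

The kinematics fit exactly, to 0.1 mm. Now I solve IK for the placing and keeper poses.

```bash
cat > ik.py <<'E'
from h import *
sg=(-1,1,-1,1,-1,1,-1);LK=np.array([.32,.53,.421,.327,-.021,-.038])
lo=np.array([-2.91,-.3,-1.5,.17,-1.26,.16,-2.52]);hi=np.array([2.91,2.13,1.42,2.43,4.41,1.93,2.52])
def fk(q):
    R=np.eye(3);o=[]
    for i in range(7):
        R=R@Ro.from_euler("zyzyzyz"[i],sg[i]*q[i]).as_matrix();o.append(R)
    p=np.c_[[0,0,1],o[1][:,2],o[3][:,2],o[6][:,2],o[0][:,1],o[2][:,1]]@LK
    return p,R@Ro.from_euler("z",np.pi/2).as_matrix()
def pose(x,y,z,a,bed=(.6198,-.0577,-.044)):
    R,t=bedT(*bed);a=np.radians(a);ty=R@[np.cos(a),np.sin(a),0];tz=-R[:,2]
    return R@(np.array([x,y,z])/1000)+t,np.c_[np.cross(ty,tz),ty,tz]
def ik(P,D,q0,q3=None):
    def f(q):
        p,R=fk(q);e=np.r_[(p-P)*5,(Ro.from_matrix(D)*Ro.from_matrix(R).inv()).as_rotvec()]
        return np.r_[e,10*(q[2]-q3)] if q3 is not None else np.r_[e,1e-4*(q-q0)]
    s=least_squares(f,np.clip(q0,lo+1e-3,hi-1e-3),bounds=(lo,hi));return s.x,np.abs(s.fun[:6]).max()
if __name__=="__main__":
    rng=np.random.default_rng(0)
    for nm,T in {"place":(0,0,11,0),"place180":(0,0,11,180),"knob1.77":(-62,-126.6,62,-11),"knob.9":(-4.5,-112.8,62,38),"knob0":(22,-58,62,90)}.items():
        P,D=pose(*T);res=[]
        for q3 in np.arange(-1.4,1.41,.2):
            b=None
            for k in range(6):
                q,e=ik(P,D,rng.uniform([-1.5,0,q3,1,-1.2,.2,-2.5],[1.5,1.5,q3+.01,2.4,4,1.5,2.5]),q3)
                if e<1e-3:
                    m=np.minimum(q-lo,hi-q).min()
                    if b is None or m>b[0]:b=(m,q)
            if b:res.append((round(b[0],2),b[1].round(2).tolist()))
        print(nm);[print("  ",r) for r in res]
E
python3 ik.py
```

```text
place
   (np.float64(0.1), [0.88, 1.18, -1.4, 2.06, 1.72, 1.1, -1.31])
   (np.float64(0.3), [0.8, 1.01, -1.2, 2.06, 1.66, 0.88, -1.37])
   (np.float64(0.37), [0.7, 0.87, -1.0, 2.06, 1.62, 0.68, -1.41])
   (np.float64(0.36), [0.57, 0.78, -0.8, 2.07, 1.6, 0.52, -1.46])
   (np.float64(0.22), [0.43, 0.71, -0.6, 2.08, 1.59, 0.38, -1.51])
   (np.float64(0.09), [0.29, 0.67, -0.4, 2.08, 1.59, 0.25, -1.56])
   (np.float64(0.02), [-0.79, 1.38, 1.4, 2.13, 4.36, 1.23, 1.4])
place180
   (np.float64(0.1), [0.88, 1.18, -1.4, 2.06, 1.72, 1.1, 1.84])
   (np.float64(0.3), [0.8, 1.01, -1.2, 2.06, 1.66, 0.88, 1.78])
   (np.float64(0.37), [0.7, 0.87, -1.0, 2.06, 1.62, 0.68, 1.73])
   (np.float64(0.36), [0.57, 0.78, -0.8, 2.07, 1.6, 0.52, 1.68])
   (np.float64(0.22), [0.43, 0.71, -0.6, 2.08, 1.59, 0.38, 1.64])
   (np.float64(0.09), [0.29, 0.67, -0.4, 2.08, 1.59, 0.25, 1.58])
   (np.float64(0.0), [-0.75, 1.17, 1.2, 2.13, 4.41, 0.96, -1.66])
knob1.77
   (np.float64(0.1), [1.22, 1.07, -1.4, 2.17, 1.63, 0.93, -1.28])
   (np.float64(0.25), [1.13, 0.9, -1.2, 2.18, 1.6, 0.7, -1.33])
   (np.float64(0.25), [1.02, 
[... 401 characters left out ...]
82, 0.68, -0.8, 2.07, 1.3, 0.4, -0.33])
   (np.float64(0.12), [0.68, 0.62, -0.6, 2.07, 1.17, 0.28, -0.25])
   (np.float64(0.01), [0.53, 0.58, -0.4, 2.08, 0.94, 0.17, -0.05])
   (np.float64(0.01), [0.07, 0.57, 0.2, 2.1, -1.25, 0.19, 2.05])
knob0
   (np.float64(0.1), [1.0, 1.03, -1.4, 2.02, 1.54, 0.99, 0.45])
   (np.float64(0.3), [0.93, 0.87, -1.2, 2.03, 1.45, 0.77, 0.45])
   (np.float64(0.4), [0.82, 0.75, -1.0, 2.03, 1.37, 0.6, 0.46])
   (np.float64(0.29), [0.69, 0.67, -0.8, 2.04, 1.27, 0.45, 0.5])
   (np.float64(0.17), [0.55, 0.61, -0.6, 2.04, 1.15, 0.33, 0.58])
   (np.float64(0.07), [0.41, 0.57, -0.4, 2.05, 0.95, 0.23, 0.74])
   (np.float64(0.0), [-0.05, 0.56, 0.2, 2.07, -0.93, 0.16, 2.52])
```

```bash
cat > sim.py <<'E'
from ik import *
def jac(q):
    p,R=fk(q);J=np.zeros((6,7))
    for i in range(7):
        d=q.copy();d[i]+=1e-5;p2,R2=fk(d);J[:3,i]=(p2-p)/1e-5;J[3:,i]=Ro.from_matrix(R2@R.T).as_rotvec()/1e-5
    return J
def step(q,P,D,w=1.0,kn=0.0,mid=None,n=6):
    """reach (P,D) in n small min-norm steps with bounds"""
    for k in range(n):
        p,R=fk(q);e=np.r_[P-p,Ro.from_matrix(D@R.T).as_rotvec()]/(n-k)
        J=jac(q);A=J.T@np.linalg.inv(J@J.T+1e-8*np.eye(6))
        dq=A@e
        if mid is not None: dq+=(np.eye(7)-A@J)@(kn*(mid-q))
        q=np.clip(q+dq,lo,hi)
    return q
def path(q,rows,**kw):
    P,D=fk(q)
    for tr,tu in rows:
        q=step(q,P+np.array(tr)/100,Ro.from_rotvec(tu,degrees=True).as_matrix()@D,**kw)
    return q
lin=lambda tr,tu,n:[(np.array(tr)*i/n,np.array(tu)*i/n) for i in range(1,n+1)]
if __name__=="__main__":
    q2=np.array([-.642,.456,.831,2.112,-.909,.436,.808])
    q0=np.array([-1.224,.521,-.036,1.599,.021,1.021,-.113])
    for kn in (0,.02,.05,.1):
        for nm,mid in(("0",np.zeros(7)),("start",q0),("mid",(lo+hi)/2)):
            if kn==0 and nm!="0":continue
            a=path(q2,lin((0,0,5),(0.5,24,0),5),kn=kn,mid=mid)
            q=q0
            for l in (lin((0,0,37),(0,0,0),10),lin((17.5,-42.5,0),(0,0,41.5),10),lin((0,.7,-59),(0,0,0),15),lin((0,0,23),(0,0,0),7),lin((15.6,-21,0),(0,0,-110),15),lin((0,0,-5),(-1,-24,0),5)):
                q=path(q,l,kn=kn,mid=mid)
            print(kn,nm,a.round(2),q.round(2))
    print("actual       [-.638,.658,1.016,1.701,-.6,1.149,.51] [-.38,.39,.46,2.13,-.6,.28,.52]")
E
python3 sim.py
```

```text
0 0 [-0.64  0.65  1.02  1.71 -0.59  1.14  0.5 ] [-0.38  0.39  0.46  2.12 -0.58  0.29  0.5 ]
0.02 0 [-0.39  0.49  0.56  1.69 -0.28  1.05  0.22] [-0.04  0.35  0.03  2.1   0.05  0.26 -0.11]
0.02 start [-0.5   0.54  0.73  1.7  -0.39  1.07  0.32] [-0.24  0.37  0.27  2.11 -0.3   0.26  0.23]
0.02 mid [-0.3   0.47  0.42  1.69 -0.2   1.04  0.14] [ 0.28  0.37 -0.37  2.09  0.53  0.32 -0.56]
0.05 0 [-0.15  0.45  0.21  1.68 -0.09  1.04  0.04] [-0.04  0.35  0.03  2.1   0.05  0.26 -0.11]
0.05 start [-0.36  0.48  0.52  1.69 -0.26  1.05  0.19] [-0.22  0.36  0.25  2.11 -0.27  0.26  0.2 ]
0.05 mid [ 0.06  0.44 -0.09  1.67  0.05  1.05 -0.09] [ 0.26  0.37 -0.36  2.11  0.58  0.29 -0.61]
0.1 0 [-0.03  0.44  0.04  1.68 -0.01  1.04 -0.04] [-0.04  0.35  0.03  2.1   0.05  0.26 -0.1 ]
0.1 start [-0.29  0.47  0.41  1.69 -0.2   1.04  0.14] [-0.21  0.36  0.24  2.11 -0.25  0.26  0.18]
0.1 mid [ 0.27  0.46 -0.38  1.66  0.2   1.07 -0.22] [ 0.27  0.37 -0.37  2.11  0.6   0.29 -0.64]
actual       [-.638,.658,1.016,1.701,-.6,1.149,.51] [-.38,.39,.46,2.13,-.6,.28,.52]
```

The controller behaves as a pure minimum-norm IK, so I can predict it. I check which preparatory moves lead into the good branch.

```bash
cat > plan.py <<'E'
from sim import *
import json
qs=np.array(json.loads(open("obs.jsonl").readlines()[-1])[0])
def to(q,P,D,n):
    p,R=fk(q);return path(q,lin((P-p)*100,Ro.from_matrix(D@R.T).as_rotvec(degrees=True),n),n=3)
def rz(a,b=0,c=0): return Ro.from_rotvec([b,c,a],degrees=True).as_matrix()
def fin(q,a):
    D=pose(0,0,80,a)[1]
    P=pose(0,0,80,a)[0]; q=to(q,P+[0,0,.08],D,6);q=to(q,P,D,3);m1=np.minimum(q-lo,hi-q).min()
    P,D=pose(0,0,11,a);q=to(q,P,D,4);p,R=fk(q)
    return q,m1,np.linalg.norm(p-P)*1000
# A: yaw +180 in place at (.55,-.05,.28), then tilt
rng=np.random.default_rng(1);best=[]
P0,D0=fk(qs)
for flip in (0,180):
  for sgn in ((1,-1) if flip else (1,)):
    for trial in range(40 if flip else 80):
        q=qs.copy();Pv=np.array([rng.uniform(.47,.62),rng.uniform(-.15,.15),rng.uniform(.26,.42)])
        r,c=rng.uniform(-40,40,2);y1=rng.uniform(-60,60) if not flip else sgn*rng.uniform(60,120)
        if trial==0:r=c=0;Pv=P0+[0,0,.04];y1=sgn*90*(flip>0)
        q=to(q,Pv,rz(0,r,c)@rz(y1)@D0,10)
        if flip:q=to(q,Pv,rz(sgn*170)@D0,10)
        else: q=to(q,Pv,D0,8)
        q,m,e=fin(q,flip);best.append((e,-np.minimum(q-lo,hi-q).min(),flip,sgn,Pv.round(2),round(r),round(c),round(y1),q.round(2).tolist()))
        if trial==0:print(best[-1])
best.sort(key=lambda t:(t[0]>1,t[1]))
for b in best[:6]:print(b)
E
timeout 400 python3 plan.py
```

```text
(np.float64(66.20358554006744), np.float64(-0.0), 0, 1, array([ 0.58, -0.06,  0.29]), 0, 0, 0, [0.01, 0.64, -0.03, 2.11, -1.26, 0.16, 1.3])
(np.float64(61.228861798982685), np.float64(-0.0), 180, 1, array([ 0.58, -0.06,  0.29]), 0, 0, 90, [-0.07, 0.64, 0.07, 2.11, 0.84, 0.16, 2.23])
(np.float64(54.6319592241424), np.float64(-0.0), 180, -1, array([ 0.58, -0.06,  0.29]), 0, 0, -90, [-0.04, 0.64, 0.03, 2.11, -1.26, 0.16, -1.74])
(np.float64(66.20358554006744), np.float64(-0.0), 0, 1, array([ 0.58, -0.06,  0.29]), 0, 0, 0, [0.01, 0.64, -0.03, 2.11, -1.26, 0.16, 1.3])
(np.float64(66.3439817831014), np.float64(-0.0), 0, 1, array([ 0.59, -0.03,  0.35]), -38, 20, 5, [0.01, 0.64, -0.03, 2.11, -1.26, 0.16, 1.31])
(np.float64(66.01773793683692), np.float64(-0.0), 0, 1, array([0.52, 0.09, 0.31]), -4, -29, -12, [0.01, 0.64, -0.03, 2.11, -1.26, 0.16, 1.3])
(np.float64(66.16057454821434), np.float64(-0.0), 0, 1, array([ 0.5 , -0.07,  0.38]), -18, -1, 58, [0.01, 0.64, -0.03, 2.11, -1.26, 0.16, 1.3])
(np.float64(66.47962544425415), np.float64(-0.0), 0, 1, array([0.61, 0.07, 0.35]), -18, -27, 56, [0.01, 0.64, -0.03, 2.11, -1.26, 0.16, 1.31])
(np.float64(65.77874549483523), np.float64(-0.0), 0, 1, array([ 0.55, -0.12,  0.36]), 22, 9, 50, [0.01, 0.64, -0.02, 2.11, -1.26, 0.16, 1.3])
```

```bash
cat > plan2.py <<'E'
from plan_h import *
for a in (0,180):
  for q3 in (-.6,-.8,-1.0,-1.2):
    P,D=pose(0,0,11,a);q,e=ik(P,D,np.array([.7,.87,q3,2.06,1.62,.68,-1.41 if a==0 else 1.73]),q3)
    P,D=pose(0,0,80,a);q=to(q,P,D,4);z=q.copy()
    q=to(q,P+[0,0,.08],D,3); Dn=rz(0,0,0)@D
    ax=np.array([.044,.999,0])*24; q=to(q,P+[0,0,.12],Ro.from_rotvec(ax,degrees=True).as_matrix()@D,6)
    print(a,q3,e,z.round(2),q.round(2), np.linalg.norm(fk(q)[0]-P-[0,0,.12]).round(4))
q=qs.copy();P0,D0=fk(q)
for y in (45,90,135,180): q=to(q,P0+[0,0,.04],rz(y)@D0,6);print("yaw",y,q.round(2))
q=qs.copy()
for y in (-45,-90): q=to(q,P0+[0,0,.04],rz(y)@D0,6);print("yaw",y,q.round(2))
for T in ((.45,.3,.35),(.45,-.3,.35),(.7,0,.35),(.42,0,.35)):
    print(T,to(qs,np.array(T),D0,10).round(2), to(qs,np.array(T),rz(90)@D0,10).round(2))
E
sed '/^# A:/,$d' plan.py > plan_h.py; timeout 300 python3 plan2.py
```

```text
0 -0.6 8.291978215169138e-15 [ 0.49  0.57 -0.66  2.12  1.29  0.38 -1.25] [ 0.64  0.63 -0.98  1.66  0.56  1.17 -0.53] 0.0001
0 -0.8 8.133158591050461e-10 [ 0.63  0.63 -0.87  2.12  1.37  0.5  -1.29] [ 0.71  0.68 -1.11  1.65  0.65  1.22 -0.59] 0.0001
0 -1.0 4.1700254360677036e-12 [ 0.77  0.73 -1.08  2.11  1.44  0.67 -1.3 ] [ 0.76  0.76 -1.25  1.65  0.75  1.3  -0.67] 0.0001
0 -1.2 2.7755575615628914e-14 [ 0.88  0.88 -1.3   2.11  1.51  0.87 -1.3 ] [ 0.81  0.86 -1.41  1.65  0.86  1.4  -0.76] 0.0001
180 -0.6 3.275157922644212e-15 [ 0.49  0.57 -0.66  2.12  1.29  0.38  1.89] [ 0.67  0.65 -1.04  1.65  0.59  1.19  2.52] 0.0001
180 -0.8 3.514269986126806e-10 [ 0.63  0.63 -0.87  2.12  1.37  0.5   1.86] [ 0.71  0.69 -1.12  1.65  0.65  1.22  2.52] 0.0001
180 -1.0 4.3957615325496135e-12 [ 0.77  0.73 -1.08  2.11  1.44  0.67  1.84] [ 0.76  0.76 -1.25  1.65  0.75  1.3   2.47] 0.0001
180 -1.2 2.1649348980190553e-14 [ 0.88  0.88 -1.3   2.11  1.51  0.87  1.84] [ 0.81  0.86 -1.41  1.65  0.86  1.4   2.38] 0.0001
yaw 45 [-0.57  0.53  0.84  1.65 -0.41  1.16  1.12]
yaw 90 [-0.45  0.46  0.64  1.66 -0.28  1.11  1.79]
yaw 135 [-0.32  0.42  0.44  1.66 -0.19  1.09  2.48]
yaw 180 [ 0.22  0.4  -0.31  1.64  0.13  1.1   2.52]
yaw -45 [-0.72  0.74  1.25  1.66 -0.73  1.31 -0.16]
yaw -90 [-0.74  0.86  1.42  1.67 -0.88  1.41 -0.8 ]
(0.45, 0.3, 0.35) [-1.49  0.56  1.25  1.69 -0.55  1.32 -0.18] [-1.24  0.35  0.73  1.68 -0.23  1.21  1.06]
(0.45, -0.3, 0.35) [-0.27  0.47  1.1   1.69 -0.43  1.27  0.88] [-0.07  0.33  0.72  1.7  -0.22  1.19  2.23]
(0.7, 0, 0.35) [-0.56  0.77  1.    1.23 -0.62  1.48  0.32] [-0.42  0.64  0.61  1.24 -0.34  1.37  1.69]
(0.42, 0, 0.35) [-1.32  0.28  1.42  1.96 -0.3   1.19  0.22] [-0.92  0.05  0.82  1.96 -0.02  1.15  1.43]
```

```bash
cat > plan3.py <<'E'
from plan_h import *
P0,D0=fk(qs)
for top in (195,205,215,225):
    q=qs.copy()
    for y in list(np.arange(40,top,40))+[top]: q=to(q,P0+[-.02,0,.04],rz(y)@D0,6)
    a=q.copy();q=to(q,P0+[-.02,0,.04],rz(180)@D0,6);b=q.copy()
    q,m,e=fin(q,180);print(top,a.round(2),b.round(2),q.round(2),round(m,2),e.round(2))
E
timeout 300 python3 plan3.py
```

```text
195 [ 0.55  0.44 -0.75  1.67  0.32  1.14  2.52] [ 0.72  0.53 -1.05  1.66  0.49  1.22  2.52] [ 0.45  0.72 -0.62  2.08  1.59  0.4   1.64] 0.23 0.03
205 [ 0.89  0.8  -1.5   1.65  0.81  1.45  2.52] [ 0.88  0.77 -1.48  1.66  0.79  1.43  2.41] [ 0.79  0.99 -1.17  2.06  1.66  0.85  1.77] 0.23 0.05
215 [ 0.91  0.88 -1.5   1.66  0.9   1.54  2.52] [ 0.89  0.79 -1.5   1.66  0.81  1.45  2.39] [ 0.8   1.01 -1.2   2.06  1.66  0.87  1.78] 0.2 0.05
225 [ 0.92  0.93 -1.5   1.68  0.95  1.6   2.52] [ 0.89  0.8  -1.5   1.66  0.82  1.46  2.39] [ 0.81  1.01 -1.2   2.06  1.66  0.88  1.78] 0.2 0.05
```

Yawing on past 180° runs joint 7 to its stop and flips the elbow to the good branch. I execute that.

```bash
python3 -m crank '{"travel":[[-1,0,1],[-2,0,2],[-2,0,3],[-2,0,4],[-2,0,4]],"turn":[[0,0,8],[0,0,16],[0,0,24],[0,0,32],[0,0,40]],"gripper":[0.8,0.8,0.8,0.8,0.8]}' >/dev/null
python3 -m crank '{"travel":[[0,0,0],[0,0,0],[0,0,0],[0,0,0],[0,0,0]],"turn":[[0,0,8],[0,0,16],[0,0,24],[0,0,32],[0,0,40]],"gripper":[0.8,0.8,0.8,0.8,0.8]}' >/dev/null
python3 -m crank '{"travel":[[0,0,0],[0,0,0],[0,0,0],[0,0,0],[0,0,0]],"turn":[[0,0,8],[0,0,16],[0,0,24],[0,0,32],[0,0,40]],"gripper":[0.8,0.8,0.8,0.8,0.8]}' ; python3 log.py
python3 -m crank '{"travel":[[0,0,0],[0,0,0],[0,0,0],[0,0,0],[0,0,0]],"turn":[[0,0,8],[0,0,16],[0,0,24],[0,0,32],[0,0,40]],"gripper":[0.8,0.8,0.8,0.8,0.8]}'; python3 log.py
python3 -m crank '{"travel":[[0,0,0],[0,0,0],[0,0,0],[0,0,0],[0,0,0]],"turn":[[0,0,8],[0,0,16],[0,0,24],[0,0,32],[0,0,38]],"gripper":[0.8,0.8,0.8,0.8,0.8]}'; python3 log.py
```

```text
clock: 10.85
position: [0.562, -0.0578, 0.293]
tool_rot: [-3.128, 0.001, -2.656]
force: [0.5, -0.2, -1.8]
grip_width: 0.0576
finger_force: 39.5
[-0.386  0.398  0.52   1.713 -0.208  1.079  2.253]
clock: 11.35
position: [0.5603, -0.0578, 0.2882]
tool_rot: [-3.141, -0.007, -2.167]
force: [-1.0, -0.5, -2.6]
grip_width: 0.0575
finger_force: 39.5
[ 0.036  0.368 -0.056  1.693  0.03   1.085  2.515]
clock: 11.85
position: [0.5576, -0.0562, 0.2816]
tool_rot: [3.114, -0.021, -1.812]
force: [0.7, 0.6, -3.6]
grip_width: 0.0571
finger_force: 39.5
[ 0.607  0.509 -0.893  1.656  0.423  1.216  2.512]
```

```bash
python3 -m crank '{"travel":[[0,0,0],[0,0,0],[0,0,0],[0,0,0],[0,0,0]],"turn":[[0,0,0],[0,0,0],[0,0,0],[0,0,0],[0,0,0]],"gripper":[0.8,0.8,0.8,0.8,0.8]}'; python3 log.py; python3 go.py 0 0 150 180
python3 - <<'E'
from plan_h import *
q,m,e=fin(qs,180);print(q.round(2),m,e)
E
```

```text
clock: 12.35
position: [0.5578, -0.0556, 0.2813]
tool_rot: [3.114, -0.022, -1.814]
force: [-0.8, 0.6, -1.9]
grip_width: 0.0574
finger_force: 39.5
[ 0.6    0.507 -0.883  1.656  0.419  1.214  2.513]
at bed mm [ 39.4  -0.6 241.1] travel cm [ 0.11  0.06 -9.92] turn [ -2.47 -25.54  11.51]
bed axes cm/cm [[0.913, -0.04, 0.407], [0.044, 0.999, 0.0], [-0.406, 0.018, 0.914]] force [-0.8  0.6 -1.9] grip 0.057405515431883124 39.47949171066284 q [ 0.6   0.51 -0.88  1.66  0.42  1.21  2.51]
[ 0.3   0.67 -0.41  2.08  1.59  0.26  1.58] 0.13411683185500353 0.03834260669051617
```

```bash
python3 -m crank '{"travel":[[0,0,0],[0,0,0],[0,0,0],[0,0,0],[0,0,0]],"turn":[[0,0,-6],[0,0,-12],[0,0,-18],[0,0,-18],[0,0,-18]],"gripper":[0.8,0.8,0.8,0.8,0.8]}'; python3 log.py; python3 go.py 0 0 150 180
python3 - <<'E'
from plan_h import *
q,m,e=fin(qs,180);print(q.round(2),m,e)
E
```

```text
clock: 12.85
position: [0.5577, -0.0557, 0.2812]
tool_rot: [3.114, -0.021, -2.125]
force: [-0.4, -1.3, -1.6]
grip_width: 0.0577
finger_force: 39.5
[ 0.564  0.489 -0.816  1.655  0.372  1.198  2.244]
at bed mm [ 39.4  -0.7 241.1] travel cm [ 0.11  0.07 -9.92] turn [ -6.48 -25.07  29.01]
bed axes cm/cm [[0.913, -0.04, 0.407], [0.044, 0.999, 0.0], [-0.406, 0.018, 0.914]] force [-0.4 -1.3 -1.6] grip 0.057657949365725374 39.45677876472473 q [ 0.56  0.49 -0.82  1.66  0.37  1.2   2.24]
[ 0.3   0.67 -0.42  2.08  1.59  0.27  1.58] 0.1364361463905536 0.03746834341308788
```

```bash
python3 -m crank '{"travel":[[0,0,0],[0,0,-1],[0,0,-2],[0,0,-3.5],[0.1,0.1,-5]],"turn":[[-1.3,-5,5.8],[-2.6,-10,11.6],[-3.9,-15,17.4],[-5.2,-20,23.2],[-6.5,-25,29]],"gripper":[0.8,0.8,0.8,0.8,0.8]}'; python3 log.py; python3 go.py 0 0 50 180
python3 - <<'E'
from plan_h import *
q,m,e=fin(qs,180);print(q.round(2),m,e)
E
```

```text
clock: 13.35
position: [0.5584, -0.0544, 0.2312]
tool_rot: [-2.72, -0.0, -1.61]
force: [1.9, -1.3, -2.7]
grip_width: 0.0576
finger_force: 39.4
[ 0.688  0.349 -0.865  2.093  0.721  0.49   2.423]
at bed mm [ 19.6   0.6 195.1] travel cm [  4.11  -0.24 -14.05] turn [ 0.03  0.13 -0.26]
bed axes cm/cm [[0.913, -0.04, 0.407], [0.044, 0.999, 0.0], [-0.406, 0.018, 0.914]] force [ 1.9 -1.3 -2.7] grip 0.05763516671422499 39.43542659282684 q [ 0.69  0.35 -0.86  2.09  0.72  0.49  2.42]
[ 0.3   0.67 -0.41  2.08  1.59  0.26  1.58] 0.13457160091222695 0.038154408372131486
```

```bash
python3 -m crank '{"travel":[[0.7,0,-3],[1.4,-0.1,-6],[2.2,-0.15,-9],[3.2,-0.2,-12],[4.1,-0.24,-14]],"turn":[[0,0,0],[0,0,0],[0,0.1,-0.2],[0,0.1,-0.2],[0,0.1,-0.2]],"gripper":[0.8,0.8,0.8,0.8,0.8]}' >/dev/null
python3 -m crank '{"travel":[[0,0,0],[0,0,0],[0,0,0],[0,0,0],[0,0,0]],"turn":[[0,0,0],[0,0,0],[0,0,0],[0,0,0],[0,0,0]],"gripper":[0.8,0.8,0.8,0.8,0.8]}'; python3 log.py; python3 go.py 0 0 14 180
```

```text
clock: 14.35
position: [0.5999, -0.0578, 0.092]
tool_rot: [-2.725, 0.001, -1.622]
force: [0.0, 0.1, -2.0]
grip_width: 0.0578
finger_force: 39.3
[ 0.315  0.586 -0.433  2.11   1.344  0.262  1.807]
at bed mm [ 1.  -1.  51.1] travel cm [ 1.42  0.04 -3.43] turn [-0.05 -0.11  0.41]
bed axes cm/cm [[0.913, -0.04, 0.407], [0.044, 0.999, 0.0], [-0.406, 0.018, 0.914]] force [ 0.   0.1 -2. ] grip 0.057776404135008494 39.34372007846832 q [ 0.32  0.59 -0.43  2.11  1.34  0.26  1.81]
```

```bash
python3 -m crank '{"travel":[[0.3,0,-0.7],[0.6,0,-1.5],[0.9,0,-2.2],[1.2,0,-2.8],[1.4,0.05,-3.4]],"turn":[[0,0,0],[0,-0.1,0.2],[0,-0.1,0.4],[0,-0.1,0.4],[0,-0.1,0.4]],"gripper":[0.8,0.8,0.8,0.8,0.8]}' >/dev/null
python3 -m crank '{"travel":[[0,0,0],[0,0,0],[0,0,0],[0,0,0],[0,0,0]],"turn":[[0,0,0],[0,0,0],[0,0,0],[0,0,0],[0,0,0]],"gripper":[0.8,0.8,0.8,0.8,0.8]}'; python3 log.py; python3 go.py 0 0 11 180
```

```text
clock: 15.35
position: [0.6138, -0.0569, 0.0574]
tool_rot: [-2.724, 0.001, -1.615]
force: [-0.1, -0.5, -1.5]
grip_width: 0.0576
finger_force: 39.4
[ 0.289  0.665 -0.403  2.087  1.576  0.254  1.595]
at bed mm [-0.5  0.5 13.8] travel cm [ 0.15 -0.06 -0.24] turn [-0.06 -0.06 -0.02]
bed axes cm/cm [[0.913, -0.04, 0.407], [0.044, 0.999, 0.0], [-0.406, 0.018, 0.914]] force [-0.1 -0.5 -1.5] grip 0.05763401106230909 39.44809019565582 q [ 0.29  0.67 -0.4   2.09  1.58  0.25  1.59]
```

```bash
python3 -m crank '{"travel":[[0.05,0,-0.1],[0.08,0,-0.18],[0.12,0,-0.27],[0.12,0,-0.27],[0.12,0,-0.27]],"turn":[[0,0,0],[0,0,0],[0,0,0],[0,0,0],[0,0,0]],"gripper":[0.8,0.8,0.8,0.8,0.8]}'; python3 go.py 0 0 8 180
python3 - <<'E'
from h import *
from workcell import bot
a=[]
for n,(x,y) in {"scene":(300,165),"side":(290,170)}.items():
    f=bot.grab_frame(n);im=f["pixels"][y:y+110,x:x+110,::-1];a.append(cv2.resize(im,None,fx=3.6,fy=3.6,interpolation=cv2.INTER_CUBIC))
cv2.imwrite("pics/pl.png",np.hstack(a))
E
```

```text
clock: 15.85
position: [0.6146, -0.0569, 0.0554]
tool_rot: [-2.723, 0.001, -1.614]
force: [-21.6, 0.2, 33.2]
grip_width: 0.0575
finger_force: 44.6
at bed mm [-0.5  0.6 11.7] travel cm [ 0.19 -0.07 -0.31] turn [-0.04 -0.03 -0.02]
bed axes cm/cm [[0.913, -0.04, 0.407], [0.044, 0.999, 0.0], [-0.406, 0.018, 0.914]] force [-21.6   0.2  33.2] grip 0.05753122137840318 44.63588297367096 q [ 0.29  0.67 -0.41  2.09  1.59  0.26  1.58]
```

View pics/pl.png

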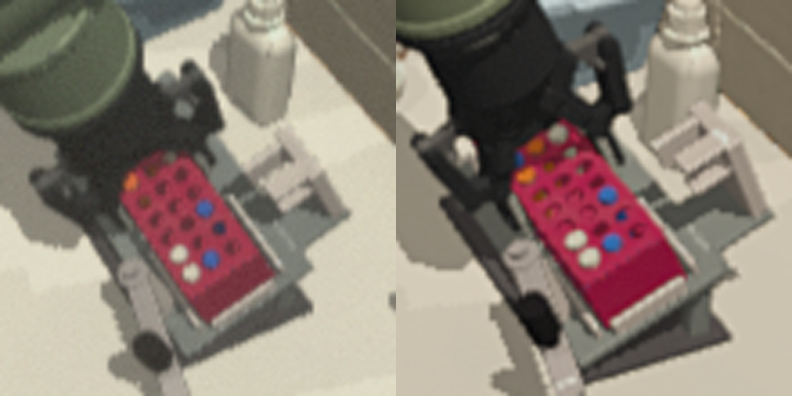

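The rack sits inside all the tabs and presses on the bed with about 39 N. I back off slightly, release and retreat along the bed normal.

```bash
python3 -m crank '{"travel":[[-0.05,0,0.12],[-0.05,0,0.12],[-0.05,0,0.12],[-0.05,0,0.12],[-0.05,0,0.12]],"turn":[[0,0,0],[0,0,0],[0,0,0],[0,0,0],[0,0,0]],"gripper":[0.8,0.6,0.3,0,0]}'
python3 -m crank '{"travel":[[0,0,0],[0,0,0],[-0.4,0,0.9],[-1.2,0,2.7],[-2,0.1,4.6]],"turn":[[0,0,0],[0,0,0],[0,0,0],[0,0,0],[0,0,0]],"gripper":[0,0,0,0,0]}'
python3 -m crank '{"travel":[[-1,0,2],[-2,0,4.5],[-3,0.1,6.4],[-3,0.1,6.4],[-3,0.1,6.4]],"turn":[[0,0,0],[0,0,0],[0,0,0],[0,0,0],[0,0,0]],"gripper":[0,0,0,0,0]}'; python3 log.py; python3 go.py -62 -126.6 110 169
cat > plan4.py <<'E'
from plan_h import *
def kn(th,z):return -48+70*np.cos(th),-58-70*np.sin(th),z
for off in (0,180):
  for rot in (1,0):
    q=qs.copy();a=lambda th:off+(90-np.degrees(th) if rot else -11)
    seq=[(1.77,160),(1.77,62)]+[(t,62) for t in np.arange(1.5,-.01,-.25)]+[(0,62)]
    for th,z in seq:
        P,D=pose(*kn(th,z),a(th));q=to(q,P,D,10 if z>100 else 3);e=np.linalg.norm(fk(q)[0]-P)*1000
        print(off,rot,round(th,2),q.round(2),e.round(1),np.minimum(q-lo,hi-q).min().round(2))
E
python3 plan4.py
```

```text
clock: 16.45
position: [0.6144, -0.0569, 0.0555]
tool_rot: [-2.724, 0.001, -1.615]
force: [-0.1, 0.0, -0.2]
grip_width: 0.0849
finger_force: 0.0
clock: 16.95
position: [0.594, -0.0557, 0.1018]
tool_rot: [-2.725, 0.001, -1.614]
force: [0.3, -0.3, 0.0]
grip_width: 0.0853
finger_force: 0.0
clock: 17.45
position: [0.5646, -0.0553, 0.1658]
tool_rot: [-2.723, 0.001, -1.615]
force: [-0.5, -0.1, 0.7]
grip_width: 0.085
finger_force: 0.0
[ 0.48   0.43  -0.627  2.146  0.956  0.35   2.184]
at bed mm [-1.300e+00 -1.000e-01  1.328e+02] travel cm [ -5.16 -12.44  -4.55] turn [  4.42  -0.23 -10.02]
bed axes cm/cm [[0.913, -0.04, 0.407], [0.044, 0.999, 0.0], [-0.406, 0.018, 0.914]] force [-0.5 -0.1  0.7] grip 0.0850002142193922 0.0 q [ 0.48  0.43 -0.63  2.15  0.96  0.35  2.18]
0 1 1.77 [ 1.3   0.88 -1.5   2.32  1.62  1.02  2.52] 44.6 0.0
0 1 1.77 [ 0.62  0.58 -0.38  2.28  3.13  0.16  2.52] 12.2 0.0
0 1 1.5 [ 0.49  0.55 -0.26  2.15  3.99  0.16  2.52] 68.5 0.0
0 1 1.25 [ 0.69  0.57 -0.54  2.11  4.41  0.16  2.01] 122.9 0.0
0 1 1.0 [ 0.45  0.36 -0.69  2.43 -1.26  0.16  2.41] 344.2 0.0
0 1 0.75 [ 0.11  0.5
[... 1453 characters left out ...]
] 0.0 0.0
180 1 0 [ 0.94  0.9  -1.23  2.03  1.47  0.8   2.52] 0.0 0.0
180 0 1.77 [ 0.91  0.41 -0.75  2.22  0.77  0.26  2.45] 0.0 0.07
180 0 1.77 [ 0.4   0.55 -0.16  2.21  1.27  0.16  1.92] 59.1 0.0
180 0 1.5 [ 0.51  0.57 -0.31  2.16  1.22  0.16  1.98] 28.4 0.0
180 0 1.25 [ 0.58  0.58 -0.42  2.12  1.14  0.16  2.07] 2.7 0.0
180 0 1.0 [ 0.6   0.59 -0.48  2.09  1.09  0.2   2.11] 0.0 0.04
180 0 0.75 [ 0.59  0.6  -0.51  2.06  1.06  0.24  2.12] 0.0 0.08
180 0 0.5 [ 0.57  0.6  -0.52  2.05  1.05  0.26  2.11] 0.0 0.1
180 0 0.25 [ 0.53  0.59 -0.52  2.04  1.05  0.27  2.07] 0.0 0.11
180 0 0.0 [ 0.48  0.59 -0.5   2.05  1.06  0.27  2.02] 0.0 0.11
180 0 0 [ 0.48  0.59 -0.5   2.05  1.06  0.27  2.02] 0.0 0.11
```

The rack is released cleanly. For the bar I plan a vertical tool with closed fingers: push the knob from the robot side first, then from the right. I check that this stays within the joint ranges.

```bash
cat > plan5.py <<'E'
from plan_h import *
R,t=bedT(.6198,-.0577,-.044)
def K(th,z=76):return R@(np.array([-48+70*np.cos(th),-58-70*np.sin(th),z])/1000)+t
for sgn in (1,-1):
    ty=sgn*R[:,1];tz=np.array([0,0,-1.]);D=np.c_[np.cross(ty,tz),ty,tz]
    bx=np.array([.999,-.044,0]);q=qs.copy()
    W=[("above",K(1.77)-.055*bx+[0,0,.09]),("down",K(1.77)-.055*bx-[0,0,.009])]
    W+=[("p1 %.2f"%th,K(th)-.028*bx-[0,0,.009]) for th in (1.77,1.5,1.2,.9,.6)]
    W+=[("back",K(.6)-.05*bx-[0,0,.009]),("up",K(.6)-.05*bx+[0,0,.07]),("side",K(.6)-.05*R[:,1]+[0,0,.07]),("sdown",K(.6)-.05*R[:,1]-[0,0,.009])]
    W+=[("p2 %.2f"%th,K(th)-.0245*R[:,1]-[0,0,.009]) for th in (.6,.3,.1,0)]
    for n,P in W:
        q=to(q,P,D,12 if n=="above" else 4);print(sgn,n,(P*1000).round(0),q.round(2),(np.linalg.norm(fk(q)[0]-P)*1000).round(1),np.minimum(q-lo,hi-q).min().round(2))
    print("turn",Ro.from_matrix(D@fk(qs)[1].T).as_rotvec(degrees=True).round(1))
E
python3 plan5.py
```

```text
1 above [ 472. -178.  179.] [ 0.6   0.43 -0.47  1.95  0.26  0.82  1.52] 0.1 0.48
1 down [ 472. -178.   80.] [ 0.53  0.59 -0.39  2.02  0.38  0.6   1.42] 0.1 0.41
1 p1 1.77 [ 499. -179.   80.] [ 0.52  0.62 -0.39  1.95  0.37  0.64  1.42] 0.0 0.48
1 p1 1.50 [ 516. -181.   88.] [ 0.51  0.62 -0.39  1.91  0.36  0.68  1.43] 0.0 0.52
1 p1 1.20 [ 535. -177.   96.] [ 0.5   0.63 -0.4   1.86  0.35  0.72  1.43] 0.0 0.56
1 p1 0.90 [ 552. -168.  104.] [ 0.48  0.64 -0.4   1.82  0.35  0.75  1.42] 0.0 0.59
1 p1 0.60 [ 566. -153.  109.] [ 0.45  0.64 -0.4   1.79  0.34  0.78  1.39] 0.0 0.62
1 back [ 544. -152.  109.] [ 0.46  0.61 -0.41  1.85  0.34  0.75  1.39] 0.0 0.58
1 up [ 544. -152.  188.] [ 0.49  0.51 -0.45  1.79  0.27  0.91  1.45] 0.0 0.64
1 side [ 591. -204.  188.] [ 0.52  0.6  -0.43  1.63  0.29  0.98  1.53] 0.0 0.8
1 sdown [ 591. -204.  109.] [ 0.5   0.69 -0.4   1.68  0.34  0.84  1.48] 0.0 0.68
1 p2 0.60 [ 592. -179.  109.] [ 0.46  0.68 -0.4   1.7   0.34  0.83  1.44] 0.0 0.67
1 p2 0.30 [ 602. -160.  113.] [ 0.43  0.68 -0.4   1.69  0.34  0.84  1.41] 0.0 0.68
1 p2 0.10 [ 605. -147.  114.] [ 0.41  0.
[... 720 characters left out ...]
2.52] 93.4 0.0
-1 back [ 544. -152.  109.] [ 1.05  1.28 -1.5   1.92  1.37  1.57  2.52] 97.6 0.0
-1 up [ 544. -152.  188.] [ 1.08  1.16 -1.5   1.93  1.28  1.65  2.52] 152.4 0.0
-1 side [ 591. -204.  188.] [ 1.09  1.19 -1.5   1.78  1.33  1.62  2.52] 134.7 0.0
-1 sdown [ 591. -204.  109.] [ 1.06  1.3  -1.5   1.76  1.39  1.56  2.52] 85.0 0.0
-1 p2 0.60 [ 592. -179.  109.] [ 1.02  1.3  -1.5   1.77  1.39  1.58  2.52] 86.8 0.0
-1 p2 0.30 [ 602. -160.  113.] [ 0.99  1.3  -1.5   1.76  1.38  1.58  2.52] 87.9 0.0
-1 p2 0.10 [ 605. -147.  114.] [ 0.97  1.29 -1.5   1.76  1.38  1.58  2.52] 88.3 0.0
-1 p2 0.00 [ 605. -140.  114.] [ 0.95  1.29 -1.5   1.76  1.38  1.58  2.52] 88.4 0.0
turn [-18.   19.6  88.6]
```

```bash
python3 -m crank '{"travel":[[0,0,2],[0,0,4],[0,0,4],[0,0,4],[0,0,4]],"turn":[[0.2,5,0],[0.4,10,0],[0.6,15,0],[0.8,20,0],[1,24,0]],"gripper":[0.5,1,1,1,1]}' 20 >/dev/null
python3 -m crank '{"travel":[[-1,-1.2,0],[-2,-2.4,0],[-3,-3.6,0],[-4,-4.8,0],[-5,-6,0]],"turn":[[0,0,-8],[0,0,-16],[0,0,-24],[0,0,-32],[0,0,-40]],"gripper":[1,1,1,1,1]}'>/dev/null
python3 -m crank '{"travel":[[-1,-1.2,0],[-2,-2.4,0],[-3,-3.6,0],[-4,-4.8,0],[-4.3,-6.3,0]],"turn":[[0,0,-8],[0,0,-16],[0,0,-24],[0,0,-32],[0,0,-40]],"gripper":[1,1,1,1,1]}'>/dev/null
python3 -m crank '{"travel":[[0,0,0],[0,0,0],[0,0,0],[0,0,0],[0,0,0]],"turn":[[0,0,-5],[0,0,-10],[0,0,-10],[0,0,-10],[0,0,-10]],"gripper":[1,1,1,1,1]}';python3 log.py
python3 - <<'E'
from h import *
from workcell import bot
o=bot.observe();print(np.degrees(o["tool_rot"]))
w=bot.grab_frame("wrist");p="pics/w2.png";cv2.imwrite(p,w["pixels"][:,:,::-1])
R,t=bedT(.6198,-.0577,-.044)
bp=np.array([(-48,-58,66)]+[(-48+70*np.cos(a),-58-70*np.sin(a),94) for a in (1.65,1.7,1.75,1.8,1.85)])/1000
print(proj(w,bp@R.T+t).round(0).tolist())
E
```

```text
clock: 19.45
position: [0.4715, -0.1778, 0.2052]
tool_rot: [3.14, -0.0, 3.1]
force: [0.7, -0.4, -0.3]
grip_width: -0.0002
finger_force: 0.0
[ 0.834  0.456 -0.775  1.913  0.392  0.931  1.399]
[ 1.79885578e+02 -2.00326672e-02  1.77613113e+02]
[[399.0, 272.0], [319.0, 267.0], [319.0, 263.0], [320.0, 258.0], [321.0, 254.0], [322.0, 249.0]]
```

View pics/w2.png

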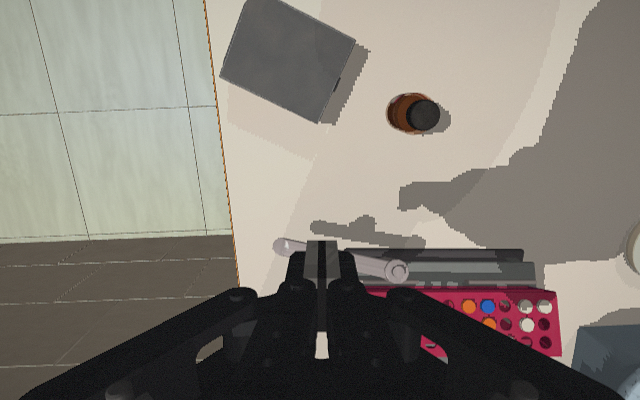

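The wrist view has the hinge pin at (399,270), and I had predicted (399,272). The bar runs from (283,245), with the knob hidden behind the fingers, and the rack sits straight in the bed. I lower the closed fingers on the robot side of the knob and push.

```bash
python3 -m crank '{"travel":[[0,0,-4],[0,0,-8],[0,0,-12.5],[0,0,-12.5],[0,0,-12.5]],"turn":[[0,0,0],[0,0,0],[0,0,0],[0,0,0],[0,0,0]],"gripper":[1,1,1,1,1]}'
python3 -m crank '{"travel":[[1.2,0,0],[2,-0.1,0],[2.7,-0.1,0],[3.3,-0.2,0.3],[3.9,-0.3,0.6]],"turn":[[0,0,0],[0,0,0],[0,0,0],[0,0,0],[0,0,0]],"gripper":[1,1,1,1,1]}'
python3 -m crank '{"travel":[[0.5,0,0.2],[1,0.1,0.4],[1.5,0.2,0.6],[2,0.3,0.8],[2.4,0.4,1]],"turn":[[0,0,0],[0,0,0],[0,0,0],[0,0,0],[0,0,0]],"gripper":[1,1,1,1,1]}'
cat > knob.py <<'E'
from h import *
from workcell import bot
F=pickle.load(open("f0.pkl","rb"))
R,t=bedT(.6198,-.0577,-.044);th=np.linspace(-.1,2.0,211)
K=np.c_[-.048+.07*np.cos(th),-.058-.07*np.sin(th),0*th+.108]@R.T+t
bias={"scene":(-1.1,-1.2),"side":(-1,-2.1)}
K=np.c_[-.048+.07*np.cos(th),-.058-.07*np.sin(th),0*th+.076]@R.T+t
for n in ("scene","side"):
    f=bot.grab_frame(n);uv=proj(f,K)-bias[n];im=f["pixels"].max(2).astype(float)
    s=np.array([(im[int(v)-3:int(v)+4,int(u)-2:int(u)+3]<60).mean() for u,v in uv]);i=s>.7
    print(n,"dark th:",th[i].min().round(2) if i.any() else None,th[i].max().round(2) if i.any() else None,(th[i].mean().round(2) if i.any() else None),i.sum())
    cv2.imwrite(f"pics/k_{n}_{bot.observe()['clock']:.2f}.png",f["pixels"][:,:,::-1])
E
python3 knob.py
```

```text
clock: 20.0
position: [0.4716, -0.1774, 0.0812]
tool_rot: [3.139, -0.001, 3.099]
force: [-0.2, 0.0, 0.7]
grip_width: 0.0003
finger_force: 0.0
clock: 20.5
position: [0.5109, -0.181, 0.0871]
tool_rot: [3.14, 0.0, 3.098]
force: [-0.8, -0.8, -0.8]
grip_width: 0.0001
finger_force: 0.5
clock: 21.0
position: [0.5349, -0.1766, 0.0968]
tool_rot: [3.14, 0.0, 3.098]
force: [-1.7, 0.4, -1.0]
grip_width: 0.0
finger_force: 0.4
scene dark th: 0.07 0.35 0.21 29
side dark th: 1.12 1.31 1.22 20
```

The knob follows (θ ≈ 1.2) with a light force. I continue to about 0.6.

```bash
python3 -m crank '{"travel":[[0.6,0.2,0.3],[1.2,0.6,0.6],[1.7,0.9,0.8],[2.2,1.4,1],[2.6,1.8,1.2]],"turn":[[0,0,0],[0,0,0],[0,0,0],[0,0,0],[0,0,0]],"gripper":[1,1,1,1,1]}'
python3 -m crank '{"travel":[[0.3,0.3,0.1],[0.6,0.7,0.2],[0.6,0.7,0.2],[-1,0.6,0.2],[-2,0.6,0.2]],"turn":[[0,0,0],[0,0,0],[0,0,0],[0,0,0],[0,0,0]],"gripper":[1,1,1,1,1]}'
python3 -m crank '{"travel":[[0,0,3],[0,0,7],[0,-1,8],[0,-1,8],[0,-1,8]],"turn":[[0,0,0],[0,0,0],[0,0,0],[0,0,0],[0,0,0]],"gripper":[1,1,1,1,1]}'
python3 knob.py
```

```text
clock: 21.6
position: [0.5609, -0.1582, 0.1088]
tool_rot: [3.14, 0.0, 3.098]
force: [-0.9, -0.1, -1.0]
grip_width: -0.0004
finger_force: 0.4
clock: 22.1
position: [0.5395, -0.1529, 0.1104]
tool_rot: [3.14, -0.0, 3.098]
force: [-0.1, 0.3, -0.8]
grip_width: -0.0002
finger_force: 0.0
clock: 22.6
position: [0.54, -0.1632, 0.19]
tool_rot: [3.14, -0.0, 3.097]
force: [-0.3, -0.2, -1.1]
grip_width: 0.0002
finger_force: 0.0
scene dark th: 0.51 0.68 0.6 18
side dark th: 0.33 0.74 0.53 42
```

```bash
python3 -m crank '{"travel":[[1,-4.2,0],[3,-4.5,0],[5.1,-4.4,0],[5.1,-4.4,0],[5.1,-4.4,0]],"turn":[[0,0,0],[0,0,0],[0,0,0],[0,0,0],[0,0,0]],"gripper":[1,1,1,1,1]}'
python3 -m crank '{"travel":[[0,0,-3],[0,0,-6],[0,0,-8],[0,0,-8],[0,0,-8]],"turn":[[0,0,0],[0,0,0],[0,0,0],[0,0,0],[0,0,0]],"gripper":[1,1,1,1,1]}'
python3 -m crank '{"travel":[[0,1.3,0],[0.1,2.5,0],[0.4,3.1,0.1],[0.7,3.7,0.2],[1,4.4,0.3]],"turn":[[0,0,0],[0,0,0],[0,0,0],[0,0,0],[0,0,0]],"gripper":[1,1,1,1,1]}'
python3 knob.py
```

```text
clock: 23.2
position: [0.5911, -0.2061, 0.1894]
tool_rot: [3.139, -0.001, 3.099]
force: [-0.6, -0.6, -0.7]
grip_width: 0.0003
finger_force: 0.0
clock: 23.7
position: [0.5911, -0.2067, 0.111]
tool_rot: [3.139, -0.0, 3.098]
force: [-0.2, -1.0, 1.0]
grip_width: -0.0
finger_force: 0.0
clock: 24.2
position: [0.6019, -0.1625, 0.114]
tool_rot: [3.14, 0.001, 3.097]
force: [0.5, -1.1, -0.1]
grip_width: 0.0
finger_force: 0.7
scene dark th: 0.08 0.31 0.19 24
side dark th: -0.05 0.26 0.1 32
```

```bash
python3 -m crank '{"travel":[[0.1,0.3,0],[0.2,0.6,0.1],[0.2,0.9,0.1],[0.3,1.2,0.1],[0.3,1.5,0.1]],"turn":[[0,0,0],[0,0,0],[0,0,0],[0,0,0],[0,0,0]],"gripper":[1,1,1,1,1]}'
python3 -m crank '{"travel":[[0,0.2,0],[0,0.4,0],[0,0.4,0],[0,0.4,0],[0,0.4,0]],"turn":[[0,0,0],[0,0,0],[0,0,0],[0,0,0],[0,0,0]],"gripper":[1,1,1,1,1]}'
python3 knob.py
```

```text
clock: 24.8
position: [0.6045, -0.1495, 0.1148]
tool_rot: [-3.141, 0.0, 3.096]
force: [2.0, -10.9, 4.7]
grip_width: -0.0002
finger_force: 5.6
clock: 25.3
position: [0.6048, -0.1444, 0.1149]
tool_rot: [3.14, 0.001, 3.097]
force: [2.8, -4.9, 2.4]
grip_width: -0.0
finger_force: 2.4
scene dark th: -0.1 0.06 -0.02 17
side dark th: -0.1 0.0 -0.05 11
```

```bash
python3 -m crank '{"travel":[[0,0.1,0],[0,0.2,0],[0,0.3,0],[0,0.3,0],[0,0.3,0]],"turn":[[0,0,0],[0,0,0],[0,0,0],[0,0,0],[0,0,0]],"gripper":[1,1,1,1,1]}' | grep -E "pos|force"
python3 -m crank '{"travel":[[0,0.1,0],[0,0.2,0],[0,0.2,0],[0,0.2,0],[0,0.2,0]],"turn":[[0,0,0],[0,0,0],[0,0,0],[0,0,0],[0,0,0]],"gripper":[1,1,1,1,1]}'| grep -E "pos|force"
```

```text
position: [0.6043, -0.1406, 0.1145]
force: [-0.6, -0.2, -0.2]
finger_force: 0.2
position: [0.6043, -0.1401, 0.1146]
force: [0.7, -7.5, 0.2]
finger_force: 3.8
```

The resistance rose to 11 N, fell to 0 at the snap, then met the end stop. I retreat and check the knob and rack positions by colour.

```bash
python3 -m crank '{"travel":[[0,-1.5,0],[0,-3,0],[0,-4,2],[0,-4,6],[0,-4,10]],"turn":[[0,0,0],[0,0,0],[0,0,0],[0,0,0],[0,0,0]],"gripper":[1,1,1,1,1]}'>/dev/null
python3 -m crank '{"travel":[[-2,-2,4],[-5,-4,7],[-8,-6,10],[-11,-8,12],[-14,-8,12]],"turn":[[0,0,0],[0,0,0],[0,0,0],[0,0,0],[0,0,0]],"gripper":[1,1,1,1,1]}'
python3 -m crank '{"travel":[[0,0,0],[0,0,0],[0,0,0],[0,0,0],[0,0,0]],"turn":[[0,0,0],[0,0,0],[0,0,0],[0,0,0],[0,0,0]],"gripper":[1,1,1,1,1]}'|head -2
cat >> knob.py <<'E'
for n in ("scene","side"):
    f=bot.grab_frame(n)
    def dark(g,uv):
        u,v=map(int,uv);im=g["pixels"][v-14:v+15,u-14:u+15].max(2)
        c,l,s,ce=cv2.connectedComponentsWithStats((im<60).astype(np.uint8));k=1+s[1:,4].argmax();return ce[k]+(u-14,v-14),s[k,4]
    uv,a=dark(f,proj(f,K[th.searchsorted(0)])[0]-bias[n]);u0,_=dark(F[n],proj(f,K[th.searchsorted(1.77)])[0]-bias[n])
    for x,l in((u0,"before"),(uv,"now")):
        e=np.linalg.norm(proj(f,K)-bias[n]-x,axis=1);i=e.argmin();print(n,l,x.round(1),a,"theta",th[i].round(2),"px off",e[i].round(1))
    # red rack: quad predicted vs mask
    hsv=cv2.cvtColor(f["pixels"],cv2.COLOR_RGB2HSV);m=((hsv[...,0]>160)&(hsv[...,1]>110)&(hsv[...,2]>50)).astype(np.uint8)
    C=np.array([(x,y,z) for x in(-29,29) for y in(-93,93) for z in(0,43)])/1000@R.T+t
    h=cv2.convexHull((proj(f,C)-bias[n]).astype(np.float32)).astype(np.int32);H=cv2.fillConvexPoly(np.zeros_like(m),h,1)
    m[:150]=0; v,u=np.where(m); vi,ui=np.where(H); print("rack bbox",u.min(),u.max(),v.min(),v.max(),"pred",ui.min(),ui.max(),vi.min(),vi.max(),"outside",(m&(1-cv2.dilate(H,np.ones((3,3))))).sum(),"of",m.sum())
E
python3 knob.py
```

```text
clock: 27.4
position: [0.4634, -0.2624, 0.3367]
tool_rot: [3.141, 0.003, 3.094]
force: [-0.5, -0.4, -0.3]
grip_width: -0.0001
finger_force: 0.0
clock: 27.9
position: [0.4649, -0.2585, 0.3343]
scene dark th: None None None 0
side dark th: -0.1 0.16 0.03 27
scene before [342.1 262.4] 256 theta 1.83 px off 1.2
scene now [348.6 218.8] 256 theta -0.1 px off 8.8
rack bbox 320 375 197 253 pred 318 377 183 255 outside 0 of 377
side before [328.7 258.1] 109 theta 1.83 px off 2.9
side now [348.9 216.4] 109 theta -0.1 px off 0.3
rack bbox 256 370 191 276 pred 307 372 190 262 outside 16 of 1300
```

The arm hides the view from the scene camera, so I move it left and high to check.

```bash
python3 -m crank '{"travel":[[0,2,3],[0,6,6],[0,10,9],[0,14,11],[0,18,11]],"turn":[[0,0,0],[0,0,0],[0,0,0],[0,0,0],[0,0,0]],"gripper":[1,1,1,1,1]}'>/dev/null
python3 -m crank '{"travel":[[-1,4,0],[-2,8,0],[-3,12,0],[-3,16,0],[-3,18,0]],"turn":[[0,0,0],[0,0,0],[0,0,0],[0,0,0],[0,0,0]],"gripper":[1,1,1,1,1]}'
sed -i 's/searchsorted(1.77))/searchsorted(1.77))/; s/h=cv2.convexHull/print(np.c_[u,v][[0]] if 0 else "",end="");h=cv2.convexHull/' knob.py
python3 knob.py
python3 - <<'E'
from h import *
from workcell import bot
# bar free-end direction: bright bar pixels not needed; bystanders moved? compare frames
F=pickle.load(open("f0.pkl","rb"))
f=bot.grab_frame("scene")
d=(cv2.absdiff(f["pixels"],F["scene"]["pixels"]).max(2)>60).astype(np.uint8)
c,l,s,ce=cv2.connectedComponentsWithStats(cv2.morphologyEx(d,cv2.MORPH_OPEN,np.ones((3,3))))
print([tuple(map(int,x)) for x in s[1:] if x[4]>25])
E
```

```text
clock: 29.1
position: [0.4337, 0.1043, 0.4451]
tool_rot: [3.14, 0.001, 3.101]
force: [0.1, -0.8, -0.3]
grip_width: -0.0001
finger_force: 0.0
scene dark th: -0.1 0.07 -0.02 18
side dark th: -0.1 0.16 0.03 27
scene before [342.1 262.4] 70 theta 1.83 px off 1.2
scene now [357.1 220. ] 70 theta -0.07 px off 1.0
rack bbox 319 374 186 253 pred 318 377 183 255 outside 0 of 1029
side before [328.7 258.1] 115 theta 1.83 px off 2.9
side now [349.  216.6] 115 theta -0.1 px off 0.3
rack bbox 256 370 191 276 pred 307 372 190 262 outside 16 of 1311
[(78, 0, 44, 47, 1205), (200, 0, 47, 83, 1647), (111, 75, 9, 9, 61), (5, 84, 47, 16, 440), (126, 88, 9, 7, 31), (133, 89, 19, 17, 161), (126, 102, 11, 14, 109), (0, 134, 26, 40, 402), (138, 134, 13, 19, 143), (152, 159, 37, 35, 766), (246, 160, 7, 5, 27), (214, 175, 66, 56, 1610), (324, 186, 15, 11, 94), (0, 202, 66, 47, 1462), (349, 216, 13, 10, 109), (354, 228, 20, 24, 252), (92, 247, 11, 24, 105), (338, 250, 7, 7, 30), (331, 252, 16, 20, 165), (0, 260, 22, 13, 172), (25, 286, 37, 14, 413)]
```

```bash
python3 -c "
from workcell import bot
print(bot.job_done())"
```

```text
the job is handed in; nothing more can be done
None
```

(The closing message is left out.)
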